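# Load and set the flask shaker

### The arm

A 6-joint arm with a two-finger parallel gripper is mounted at the origin on the work surface. World frame = base frame: x ahead of the robot, y to its left, z up, the work surface at z = 0. Lengths are in mm, angles in degrees, forces in N, time in s.
With the tool pointing down it reaches from about 400 to 925 mm from the base axis. Payload 12.5 kg.
Tool frame: the origin (TCP) lies midway between the tips of the shut fingers; the grasp point (between the pads) lies bot.grasp_offset behind it (bot.grasp_offset is the distance from the TCP to the grasp point, in mm); z points along the fingers, y is the line along which they close (so a half turn about z gives the same grasp; the last joint's range is limited). The gripper opens to 95 mm and grips with 3 to 60 N. Pads are 20 mm wide; open, the fingers measure 119 mm over their backs; the gripper's body (75 mm by 180 mm) begins 59 mm behind the grasp point.
Start: joints at [-79.504, 28.126, 89.318, -0, 62.55, -6.05], TCP at [178.024, -599.128, 214.661] pointing down, gripper open.
Joint ranges: [-177.58, 177.58], [-47.91, 125.51], [2.72, 160], [-65.01, 245.01], [3.68, 167.84], [-153.87, 153.87]. Speed limits (degrees/s): [127.2, 127.2, 159.86, 180, 180, 180].

### API

Orientations are given as a 3x3 rotation matrix whose columns are the frame's x, y, z axes.
In Python, from cell import bot gives the robot as it stands.
- The arm moves only by the shell command python3 -m pendant 'ROWS'. ROWS is JSON, a list of rows, each a list of 7 numbers: the shift along the tool's x, y, z as a fraction of full scale, then the turn, a rotation vector about the tool's x, y, z as a fraction of full scale, then the opening, from -1 (shut) to 1 (fully open). A call has 1 to 12 rows; each row shifts and turns the commanded pose from where the row before left it, along the tool's axes as they then stand; what a row does not reach is not made up. Full scale, the value 1, is 2.5 cm for a shift and 30 degrees for a turn. A row lasts 1/8 s, in which the tool goes at most 62.5 mm and 10.7 degrees, less where a joint would pass 70% of its speed; a pose out of reach is approached as far as the arm can. A call with a number of a shift or a turn outside -1 to 1 is refused whole. A call with a gripper value outside its range is refused whole. The fingers move at their own pace and stop on an object; the grip force is fixed at half the most. Time passes only in rows, so rows that do not move let the fingers close. It gives the time, the measured TCP pose, the force, the opening and the grip force at its end, in the units of the state.
- bot.read_state(): the state, without advancing time (a new reading comes with each control period).
- bot.get_image(name): name is "scene" or "top" or "wrist"; returns a dict with "pixels" (420x560x3 uint8, red, green, blue), "K" (3x3 intrinsics, pixels), "k1" (the pictures are not rectified: a ray, as slopes to the right and down, at radius r is drawn at 1 + k1 r^2 times it, then the intrinsics apply), "R" (3x3) and "t" (3): a world point X has camera coordinates R X + t; the wrist camera has in their place "T_tool_cam" (4x4, takes a point from camera to tool coordinates, whose origin is the TCP and whose axes are the flange's). Camera axes: x right, y down, z forward; pixel columns grow to the right and rows downward; lengths in mm; the calibration is good to about 2 mm. A picture is of the moment at which its call begins: read the wrist's pose just before it. There is no depth.
- bot.finish_job(): hands the job in; it is judged then, once.
The state is a dict: "time": time; "q": joint angles; "joint_velocities": joint speeds; "joint_torque": joint torques, N m; "tcp_pos": TCP position; "eef_rot": TCP orientation; "contact_force": force on the tool from outside, world axes, zero at the start; "moment": the same for the moment, N m; "finger_gap": opening from 0.0 (shut) to 1.0 (fully open); "grip_force": force on a finger pad.
Only numpy, scipy, OpenCV 4.12 (cv2) and the standard library are available. Lean on these libraries where they do the work, as an engineer would, in place of code of your own. Each camera call takes 0.05 s, during which the arm holds its last target. There are 200 camera calls.

### The job

The flask shaker is off at the wall: first take its speed slide back to zero and slide the front clamp bar right back to open the platform. Then stand every flask that is out on the bench in a row on the platform between the two bars, with a stopper from the rack pushed fully home in its neck, and slide the clamp bar up until all the flasks are held snug between the bars. Only when they are all stoppered and clamped set the speed slide to 7, and leave everything else on the bench as it is.

Things in the scene. Friction and masses are not known exactly. Their poses are not given: they have to be found in the camera images.
- shaker: Orbital flask shaker, fixed: white housing 370 mm deep, 300 wide; on top a 330 x 220 mm aluminium platform with a black mat, two black clamp bars along y and rails at y = -150 and 150 mm. Origin: on the bench under the platform's middle; x points from the console (robot side, 60 mm high) to the rear, y left, z up. The mat's top is at z = 100 mm.
- row (a point): Point on the mat (shaker x = 40, y = 15 mm), axes as the shaker's: middle of the row of flasks. A clamped flask has its axis on this line along y, 36 mm from the axis of each bar. Three fit side by side at 75 mm pitch, at y = -75, 0 and 75 mm from here, which keeps the gripper clear of the front bar's grip.
- rear_bar (a point): Middle of the fixed rear clamp bar: black rubber, 14 mm thick, 280 mm long in y, its axis 20 mm above the mat at shaker x = 75 mm. Flasks are pressed against it.
- clamp_bar (a joint): Travel in m of the sliding front clamp bar: 0 = right back at the console end (open), growing in the shaker's +x towards the rear bar, stop at 0.13. The bar's axis is at shaker x = -85 mm + travel. It rubs with 3 N and stays where it is left. Snug on the flasks it reads about 0.088; it pushes loose flasks along to the rear bar.
- clamp_grip (a point): Middle of the top of the front bar's upright grip: an aluminium plate 12 mm thick (shaker x) and 24 mm wide (y) on the end block at the bar's right-hand end (shaker y = -150 mm). The top is 63 mm above the mat, the end block (26 x 22 mm) reaches 30 mm above the mat. Moves with the bar.
- clamp_axis (a point): Middle of the sliding front clamp bar, on its axis, 20 mm above the mat; the bar is 14 mm thick, black rubber, 280 mm long in y. Axes as the shaker's.
- speed (a joint): Travel in m of the speed slide on the console: 0 = mark 0, at the left end seen from the robot (shaker y = +50 mm); grows to 0.10 = mark 10 at the right (y = -50 mm), 10 mm a mark. White marks on both sides of the slot: long ones at 0, 5 and 10, short ones between. Rubs with about 1.5 N and stays where it is left.
- speed_top (a point): Middle of the top of the speed slide's grip, a grey cap 26 mm (shaker x) by 16 mm (shaker y, its direction of travel) and 27 mm high, with a white line across its top; the top is 89 mm above the bench, the console 60 mm.
- rack: Yellow stopper rack, fixed, 232 x 60 mm and 44 mm high, with four 28 mm holes in a row along its x axis at -84, -28, 28 and 84 mm. Origin: centre of the underside.
- flask0: Conical flask of amber glass, 100 ml, loose, 90 g: 64 mm across the foot, 105 mm high; straight neck from 72 mm up to the rim at 105 mm, 34 mm outside, 28 mm bore. Origin: centre of the underside, z up through the neck. Two or three of flask0 to flask2 are present.
- flask1: Conical flask of amber glass, 100 ml, loose, 90 g: 64 mm across the foot, 105 mm high; straight neck from 72 mm up to the rim at 105 mm, 34 mm outside, 28 mm bore. Origin: centre of the underside, z up through the neck. Two or three of flask0 to flask2 are present.
- flask2: Conical flask of amber glass, 100 ml, loose, 90 g: 64 mm across the foot, 105 mm high; straight neck from 72 mm up to the rim at 105 mm, 34 mm outside, 28 mm bore. Origin: centre of the underside, z up through the neck. Two or three of flask0 to flask2 are present.
- stopper0: Black rubber stopper, loose, 22 g, in the rack: tapered plug 26 mm long, 19 mm across at the lower end, 24 mm at the top; above it a flange 33 mm across, 4 mm thick, and a round grip 24 mm across, 24 mm high. Origin: centre of the plug's lower end, z up. It hangs in a rack hole by the flange; fully home in a flask its origin is 79 mm above the flask's underside.
- stopper1: Black rubber stopper, loose, 22 g, in the rack: tapered plug 26 mm long, 19 mm across at the lower end, 24 mm at the top; above it a flange 33 mm across, 4 mm thick, and a round grip 24 mm across, 24 mm high. Origin: centre of the plug's lower end, z up. It hangs in a rack hole by the flange; fully home in a flask its origin is 79 mm above the flask's underside.
- stopper2: Black rubber stopper, loose, 22 g, in the rack: tapered plug 26 mm long, 19 mm across at the lower end, 24 mm at the top; above it a flange 33 mm across, 4 mm thick, and a round grip 24 mm across, 24 mm high. Origin: centre of the plug's lower end, z up. It hangs in a rack hole by the flange; fully home in a flask its origin is 79 mm above the flask's underside.
- stopper3: Black rubber stopper, loose, 22 g, in the rack: tapered plug 26 mm long, 19 mm across at the lower end, 24 mm at the top; above it a flange 33 mm across, 4 mm thick, and a round grip 24 mm across, 24 mm high. Origin: centre of the plug's lower end, z up. It hangs in a rack hole by the flange; fully home in a flask its origin is 79 mm above the flask's underside.
- bottle: Amber jar with a white cap, 64 mm across, 115 mm high; not part of the job, leave it alone. Origin: centre of the underside.
- pipette: Micropipette lying on the bench, 260 mm long; not part of the job, leave it alone. Origin: on the bench under the body of the pipette.
- tip_box: Pipette tip box, 122 x 84 x 63 mm; not part of the job, leave it alone. Origin: centre of the underside.
- beaker: White plastic beaker, 68 mm across, 85 mm high; not part of the job, leave it alone. Origin: centre of the underside.

How it is judged:
By the outcome, as a careful person would: the job done as asked, in the order asked, and still so for the second after the job is handed in, with the robot touching nothing.
Of flask0, flask1, flask2 only 2 to 3 are there at a start; the rules pass over those that are not, and their reading is None.
At some moment in a run one of flask0, flask1, flask2 may be knocked a few centimetres aside while the robot is not near it.
Once in a run the grip may slacken for a moment while it holds something.
It also fails if it takes over 210 s, if anything falls off the work surface, if the arm or the gripper's body presses on something with over 40 N, if the wrist force passes 120 N, or if a joint passes its speed limit or range.

## Working session

There is one attempt and no reset: what is moved stays moved. The work goes in short steps, Python scripts to look and compute and a shell command to move; the robot and the scene stay as the last step left them, time stands still between calls to the robot, and variables do not carry over. Pictures are saved under pics/ and viewed, at most 14 in all, crops included, and the job is handed in when it is done.

```bash
ls; mkdir -p pics; cat > h.py <<'E'
import numpy as np, cv2, json
from cell import bot
def shot(n, f, crop=None, s=1):
    st=bot.read_state(); im=bot.get_image(n); p=im["pixels"][:,:,::-1].copy()
    np.save(f'pics/{f}.npy',dict(im=im,st=st),allow_pickle=True)
    if crop: x0,y0,x1,y1=crop; p=p[y0:y1,x0:x1]
    if s!=1: p=cv2.resize(p,None,fx=s,fy=s,interpolation=cv2.INTER_CUBIC)
    cv2.imwrite(f'pics/{f}.png',p); return im
def load(f):
    d=np.load(f'pics/{f}.npy',allow_pickle=True).item(); return d['im'],d['st']
def cam(im,st):
    if 'R' in im and im.get('T_tool_cam') is None: return np.array(im['R']),np.array(im['t'])
    T=np.array(im['T_tool_cam']); W=np.eye(4); W[:3,:3]=st['eef_rot']; W[:3,3]=st['tcp_pos']
    M=np.linalg.inv(W@T); return M[:3,:3],M[:3,3]
def pix2w(f,u,v,z):
    im,st=load(f); R,t=cam(im,st); K=np.array(im['K']); k=im['k1']
    d=np.array([(u-K[0,2])/K[0,0],(v-K[1,2])/K[1,1]]); s=d.copy()
    for _ in range(20): s=d/(1+k*(s@s))
    r=R.T@np.array([s[0],s[1],1]); c=-R.T@t
    return c+r*(z-c[2])/r[2]
def w2pix(f,X):
    im,st=load(f); R,t=cam(im,st); K=np.array(im['K']); k=im['k1']
    c=R@np.array(X,float)+t; s=c[:2]/c[2]; s=s*(1+k*(s@s))
    return K[0,0]*s[0]+K[0,2],K[1,1]*s[1]+K[1,2]
E
python3 - <<'E'
from h import *
for n in('top','scene'):
    im=shot(n,n+'0',s=1.4); print(n,im['K'],im['k1'],im['R'],im['t'])
print(bot.grasp_offset,bot.read_state())
im=shot('wrist','w0'); print(im['T_tool_cam'])
E
```

```text
pics
top [[399.81839845   0.         279.70566648]
 [  0.         399.81839845 209.08132085]
 [  0.           0.           1.        ]] -0.09743688206532501 [[-0.01841065 -0.99978465  0.00957599]
 [-0.99444565  0.01731797 -0.10381686]
 [ 0.10362867 -0.01143414 -0.99455033]] [  33.41182571  580.26105995 1102.91769423]
scene [[396.28053816   0.         279.89554154]
 [  0.         396.28053816 214.00274917]
 [  0.           0.           1.        ]] -0.10580756250927617 [[ 0.75172046  0.65941989  0.00904165]
 [ 0.55972245 -0.63069788 -0.53752298]
 [-0.3487508   0.40912784 -0.84320062]] [-438.20094725 -255.87482709 1298.7959537 ]
18.8 {'time': 0.1, 'q': array([-7.95034974e+01,  2.81595089e+01,  8.93455785e+01,  6.13460736e-06,
        6.25496547e+01, -6.04821989e+00]), 'joint_velocities': array([-0.01828738, -0.11326248, -0.06410428,  0.00225962,  0.00364026,
       -0.12061112]), 'joint_torque': array([ 4.49290223e-03, -6.13621616e+01, -2.58606702e+01,  6.94480771e-02,
        4.70347248e-02, -4.02344551e-05]), 'tcp_pos': array([ 177.98423593, -598.90503138,  214.13937481]), 'eef_rot': array([[ 9.58597776e-01,  2.84763539e-01, -1.73962470e-04],
       [ 2.84763575e-01, -9.58597321e-01,  9.39458903e-04],
       [ 1.00763685e-04, -9.50101390e-04, -9.99999544e-01]]), 'contact_force': array([-0.33966238, -0.03377435,  0.61180979]), 'moment': array([-0.02287608,  0.02079421,  0.05666009]), 'grip_force': 0.0, 'finger_gap': 1.0016301685677016}
[[ 1.02460306e-03 -9.54361387e-01 -2.98652461e-01  8.42167276e+01]
 [ 9.99999027e-01  1.26059532e-03 -5.97555534e-04  8.86217927e-01]
 [ 9.46763822e-04 -2.98651558e-01  9.54361750e-01 -1.70252930e+02]
 [ 0.00000000e+00  0.00000000e+00  0.00000000e+00  1.00000000e+00]]
```

View pics/top0.png

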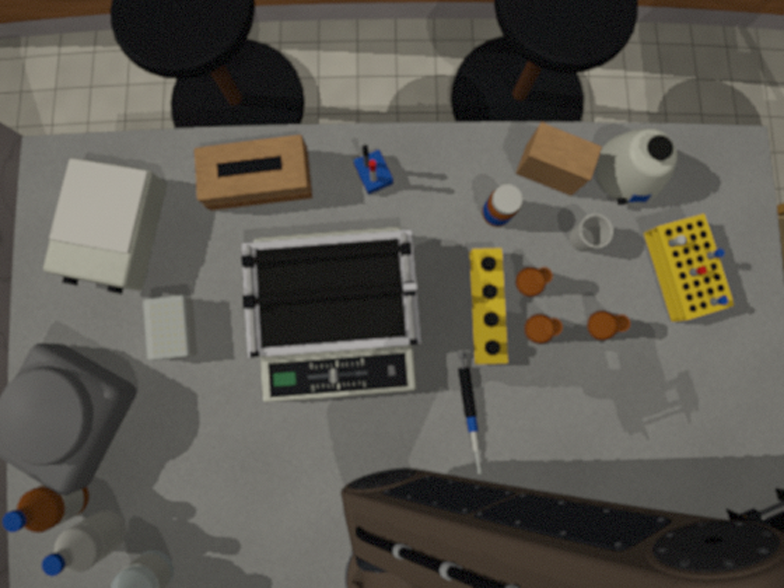

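View pics/scene0.png

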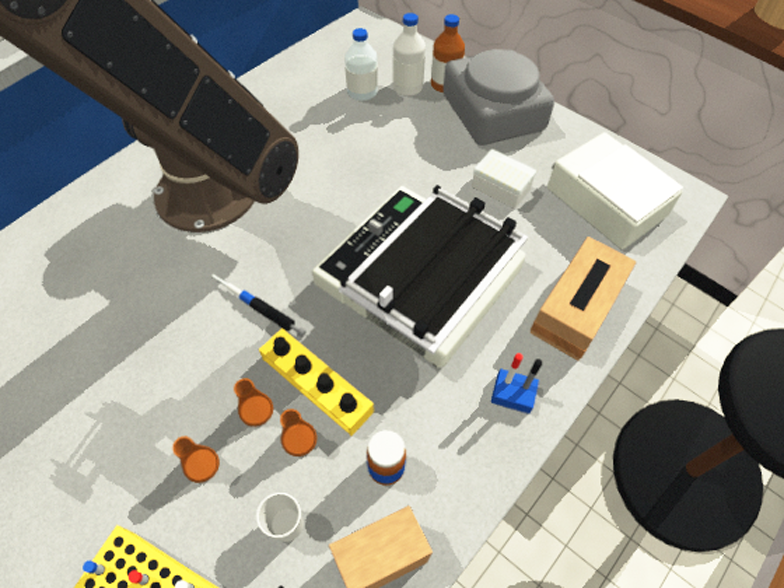

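The top view shows the shaker (middle (332,310) in the enlarged view), the rack at (490,305) and three flasks, with feet near (531,282), (541,328) and (602,325). The speed slide is near (333,375) and the clamp grip near (410,287). I'll enlarge both areas.

```bash
python3 - <<'E'
from h import *
im,_=load('top0'); p=im['pixels'][:,:,::-1]
for f,(x0,y0,x1,y1) in dict(c1=(165,155,305,290),c2=(325,165,465,270)).items():
    cv2.imwrite(f'pics/{f}.png',cv2.resize(p[y0:y1,x0:x1],None,fx=4.4,fy=4.4,interpolation=cv2.INTER_CUBIC))
E
```

```text
(no output)
```

View pics/c1.png

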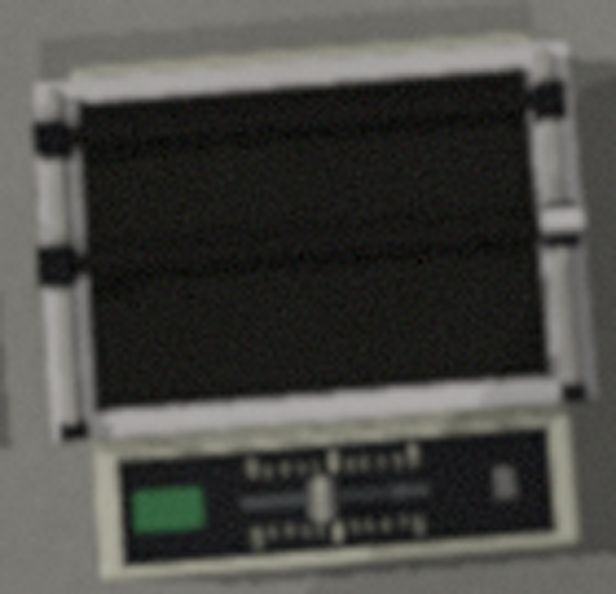

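View pics/c2.png

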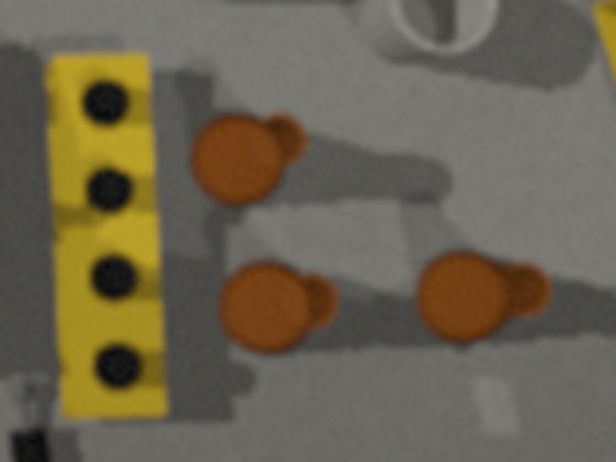

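c1 shows the end blocks at (54,138)/(545,98) and (57,266), the speed cap at (320,498), the marks for 0 at (254,502) and 10 at (416,490), and the grip top at (562,217). c2 shows stoppers at (105,103), (109,190), (113,278), (118,367), flask feet at (238,160), (265,307), (463,297) and necks at (282,138), (315,300), (527,290).

```bash
python3 - <<'E'
from h import *
np.set_printoptions(precision=1,suppress=True)
A=lambda u,v,z:pix2w('top0',165+u/4.4,155+v/4.4,z)
B=lambda u,v,z:pix2w('top0',325+u/4.4,165+v/4.4,z)
L=A(54,138,130);R=A(545,98,130);F=A(57,266,130)
print('rear blocks',L,R,np.linalg.norm(L-R)); print('front L block',F,np.linalg.norm(F-L))
y=(L-R)/np.linalg.norm(L-R); y[2]=0; x=np.array([y[1],-y[0],0]); print('yaw',np.degrees(np.arctan2(x[1],x[0])))
O=(L+R)/2-75*x; O[2]=0; print('origin',O)
for n,p in dict(m0=A(254.5,502,60),m10=A(416.5,490,60),cap=A(320,498,89),grip=A(562,217,163),matFL=A(100,408,100),matFR=A(548,373,100),matRR=A(524,72,100),matRL=A(82,104,100)).items():
    d=p-O; print(n,p,'shaker',d@x,d@y)
for u,v in((105,103),(109,190),(113,278),(118,367)): print('stop',B(u,v,72))
for u,v in((50,55),(150,53),(168,413),(62,417)): print('rackcorner',B(u,v,44))
for f,n in(((238,160),(282,138)),((265,307),(315,300)),((463,297),(527,290))): print('flask',B(*f,0),B(*f,8),B(*n,95),B(*n,105))
E
```

```text
rear blocks [634.6 290.3 130. ] [653.3  -1.2 130. ] 292.1303972377941
front L block [558.4 287.8 130. ] 76.27570294275738
yaw 3.6670559225114547
origin [569.1 139.7   0. ]
m0 [416.1 181.2  60. ] shaker -150.06565377066028 51.20307823291317
m10 [421.8  80.8  60. ] shaker -150.72602423757573 -49.37757894474099
cap [419.1 137.8  89. ] shaker -149.8021413782779 7.703454598552924
grip [578.3  -8.3 163. ] shaker -0.23798208082267472 -148.29502826148538
matFL [475.1 268.6 100. ] shaker -85.55978217878621 134.65693388873453
matFR [491.6  -0.6 100. ] shaker -86.29797836505419 -135.13533792236038
matRR [675.1  10.2 100. ] shaker 97.55801864755215 -136.08947959578654
matRL [660.3 280.7 100. ] shaker 100.04057361264935 134.8252560818736
stop [ 630.4 -168.2   72. ]
stop [ 575.5 -168.6   72. ]
stop [ 520.6 -169.2   72. ]
stop [ 465.6 -170.4   72. ]
rackcorner [ 666.5 -139.    44. ]
rackcorner [ 666.9 -204.    44. ]
rackcorner [ 435.9 -206.7   44. ]
rackcorner [ 435.  -139.1   44. ]
flask [ 601.6 -269.9    0. ] [ 600.7 -267.8    8. ] [ 603.4 -272.9   95. ] [ 602.1 -270.   105. ]
flask [ 503.2 -283.9    0. ] [ 502.9 -281.7    8. ] [ 503.5 -288.8   95. ] [ 503.1 -285.8  105. ]
flask [ 506.9 -419.3    0. ] [ 506.6 -416.1    8. ] [ 506.7 -422.9   95. ] [ 506.3 -418.6  105. ]
```

```bash
cat >> h.py <<'E'
np.set_printoptions(precision=2,suppress=True)
O=np.array([569.1,139.7,0]); yw=np.radians(3.67)
XS=np.array([np.cos(yw),np.sin(yw),0]); YS=np.array([-np.sin(yw),np.cos(yw),0])
def sh(x,y,z): return O+x*XS+y*YS+np.array([0,0,z])
def plan(*pts):
    s=bot.read_state(); p=s['tcp_pos']; R=s['eef_rot']
    print('t',round(s['time'],1),'at',p,'yaw',np.degrees(np.arctan2(R[1,0],R[0,0])),'gap',s['finger_gap']*95,'F',s['contact_force'])
    for q in pts:
        q=np.array(q,float); d=R.T@(q-p)/25; n=int(np.ceil(abs(d).max()/0.98)); print('to',q,'units',d,'rows',n,'each',d/max(n,1)); p=q
E
python3 -m pendant '[[0,0,0,0,0,-0.35,1],[0,0,0,0,0,-0.35,1],[0,0,0,0,0,-0.35,1],[0,0,0,0,0,-0.35,1],[0,0,0,0,0,-0.35,1],[0,0,0,0,0,-0.35,1],[0,0,0,0,0,-0.35,1],[0,0,0,0,0,-0.124,1]]'
python3 -c "
from h import *
plan((480,-340,300),(480,-190,280),sh(-150,8,160))"
```

```text
time: 1.15
tcp_pos: [178.0, -599.0, 214.4]
eef_rot: [[-0.07, 0.998, -0.0], [0.998, 0.07, 0.0], [0.0, -0.0, -1.0]]
contact_force: [-0.9, 0.1, 1.0]
finger_gap: 1.0
grip_force: 0.0
t 1.1 at [ 178.02 -599.    214.39] yaw 93.98897644124355 gap 95.04056705012242 F [-0.88  0.13  0.97]
to [ 480. -340.  300.] units [ 9.5  12.77 -3.42] rows 14 each [ 0.68  0.91 -0.24]
to [ 480. -190.  280.] units [5.99 0.42 0.8 ] rows 7 each [0.86 0.06 0.11]
to [418.9  138.08 160.  ] units [13.26 -1.53  4.81] rows 14 each [ 0.95 -0.11  0.34]
```

```bash
python3 -m pendant '[[0.72,0.95,-0.25,0,0,0,-0.3],[0.72,0.95,-0.25,0,0,0,-0.3],[0.72,0.95,-0.25,0,0,0,-0.3],[0.72,0.95,-0.25,0,0,0,-0.3],[0.72,0.95,-0.25,0,0,0,-0.3],[0.72,0.95,-0.25,0,0,0,-0.3],[0.72,0.95,-0.25,0,0,0,-0.3],[0.72,0.95,-0.25,0,0,0,-0.3],[0.72,0.95,-0.25,0,0,0,-0.3],[0.72,0.95,-0.25,0,0,0,-0.3],[0.72,0.95,-0.25,0,0,0,-0.3],[0.72,0.95,-0.25,0,0,0,-0.3]]' >/dev/null
python3 -m pendant '[[0.9,0.97,-0.2,0,0,0,-0.3],[0.9,0.97,-0.2,0,0,0,-0.3],[0.9,0,0,0,0,0,-0.3],[0.9,0,0,0,0,0,-0.3],[0,0,0,0,0,0,-0.3],[0,0,0,0,0,0,-0.3]]'
python3 -c "
from h import *
shot('wrist','w1',s=1.4)
plan(sh(-150,8,160),sh(-150,8,68))"
```

```text
time: 3.4
tcp_pos: [490.4, -272.2, 299.8]
eef_rot: [[-0.065, 0.998, 0.0], [0.998, 0.065, -0.0], [-0.0, 0.0, -1.0]]
contact_force: [-0.4, -0.4, -0.1]
finger_gap: 0.351
grip_force: 0.0
t 3.5 at [ 490.43 -272.42  299.73] yaw 93.73297871948496 gap 33.315218958914045 F [ 0.36 -0.56 -0.12]
to [418.9  138.08 160.  ] units [16.57 -1.79  5.58] rows 17 each [ 0.97 -0.11  0.33]
to [418.9  138.08  68.  ] units [ 0.   -0.    3.68] rows 4 each [ 0.   -0.    0.92]
```

View pics/w1.png

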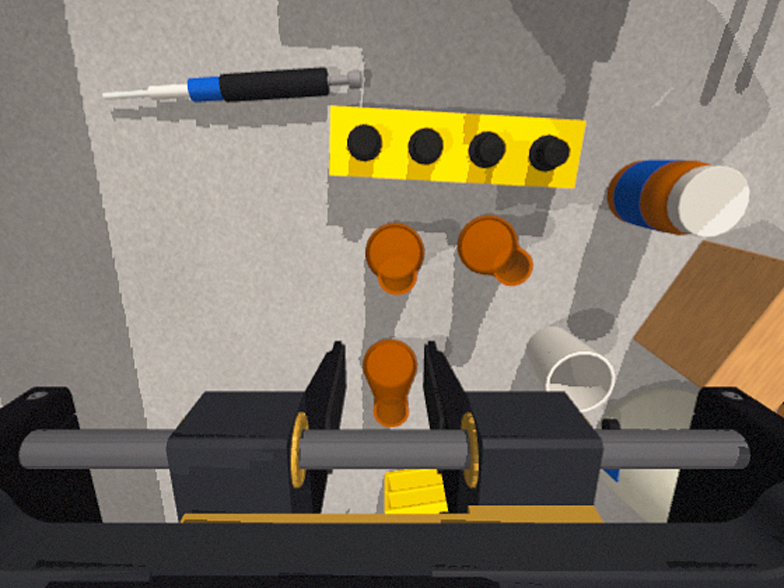

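w1 shows flask feet at (395,250), (487,244), (390,368), rims at about (398,276), (514,265), (391,409), and stoppers at (365,139), (426,143), (488,147), (557,152). I compare these with the top view and go on to the speed slide.

```bash
python3 -c "
from h import *
W=lambda u,v,z:pix2w('w1',u/1.4,v/1.4,z)
for f,n in(((395,250),(398,276)),((487,244),(514,265)),((390,368),(391,409))): print(W(*f,0),W(*n,105))
for c in((365,139),(426,143),(488,147),(557,152)): print(W(*c,72))
for c in((329,106),(585,120),(575,188),(329,175)): print(W(*c,44))
"
python3 -m pendant '[[0.97,-0.11,0.2,0,0,0,0.2],[0.97,-0.11,0.2,0,0,0,0.2],[0.97,-0.11,0.2,0,0,0,0.2],[0.97,-0.11,0.2,0,0,0,0.2],[0.97,-0.11,0.2,0,0,0,0.2],[0.97,-0.11,0.2,0,0,0,0.2],[0.97,-0.11,0.2,0,0,0,0.2],[0.97,-0.11,0.2,0,0,0,0.2],[0.97,-0.11,0.2,0,0,0,0.2],[0.97,-0.11,0.2,0,0,0,0.2],[0.97,-0.11,0.2,0,0,0,0.2],[0,0,0,0,0,0,0.2]]'
python3 -c "
from h import *
shot('wrist','w2',s=1.4)
plan(sh(-150,8,160),sh(-150,8,68))"
```

```text
[ 502.51 -282.59    0.  ] [ 502.76 -284.1   105.  ]
[ 601.71 -269.33    0.  ] [ 601.07 -267.78  105.  ]
[ 507.09 -424.77    0.  ] [ 506.05 -414.95  105.  ]
[ 466.93 -173.49   72.  ]
[ 519.46 -173.24   72.  ]
[ 573.12 -172.92   72.  ]
[ 633.27 -172.98   72.  ]
[ 431.88 -146.61   44.  ]
[ 664.06 -142.82   44.  ]
[ 666.73 -202.88   44.  ]
[ 433.64 -206.55   44.  ]
time: 4.95
tcp_pos: [442.6, -6.7, 244.4]
eef_rot: [[-0.067, 0.998, -0.0], [0.998, 0.067, 0.0], [0.0, -0.0, -1.0]]
contact_force: [0.2, -0.1, 0.8]
finger_gap: 0.599
grip_force: 0.0
t 5.0 at [442.98  -7.47 244.64] yaw 93.83507275385811 gap 57.05219437251279 F [-0.23 -0.74 -0.14]
to [418.9  138.08 160.  ] units [ 5.87 -0.57  3.38] rows 6 each [ 0.98 -0.1   0.56]
to [418.9  138.08  68.  ] units [ 0.   -0.    3.68] rows 4 each [ 0.   -0.    0.92]
```

View pics/w2.png

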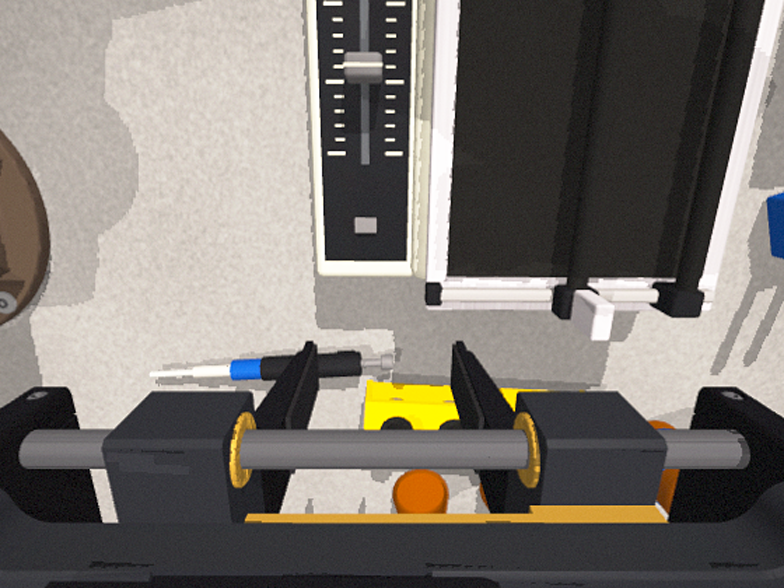

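w2 shows the cap's line at (363,64), the 5-marks at (335,82)/(393,82) and the 10-marks at (337,154)/(394,154). The grip top is near (600,322), with its upper edge at (600,305).

```bash
python3 -c "
from h import *
W=lambda u,v,z:pix2w('w2',u/1.4,v/1.4,z)
def s(p): d=p-O; return d@XS,d@YS
for n,p in dict(cap=W(363,64,89),m5=W(364.5,82,60),m10=W(365.5,154,60),grip=W(600,320,163),block=W(683,299,130),matFR=W(448,276,100)).items(): print(n,p,s(p))
"
python3 -m pendant '[[0.98,-0.1,0.3,0,0,0,0.2],[0.98,-0.1,0.3,0,0,0,0.2],[0.98,-0.1,0.3,0,0,0,0.2],[0.98,-0.1,0.3,0,0,0,0.2],[0.98,-0.1,0.3,0,0,0,0.2],[0.98,-0.1,0.3,0,0,0,0.2],[0,0,0,0,0,0,0.2]]'
```

```text
cap [418.12 136.5   89.  ] (np.float64(-150.8706309736612), np.float64(6.469663072100686))
m5 [418.22 129.94  60.  ] (np.float64(-151.19358753803834), np.float64(-0.08204782278398674))
m10 [421.79  79.45  60.  ] (np.float64(-150.86698990413876), np.float64(-50.69371150310979))
grip [575.1   -8.25 163.  ] (np.float64(-3.482249834904921), np.float64(-148.03113173723298))
block [646.68  -0.38 130.  ] (np.float64(68.45076387089713), np.float64(-144.75442599639416))
matFR [489.47  -2.86 100.  ] (np.float64(-88.58898418205564), np.float64(-137.16982200205425))
time: 5.88
tcp_pos: [418.5, 138.2, 199.4]
eef_rot: [[-0.067, 0.998, -0.0], [0.998, 0.067, -0.0], [-0.0, -0.0, -1.0]]
contact_force: [-0.1, -0.3, 0.1]
finger_gap: 0.598
grip_force: 0.0
```

```bash
python3 -m pendant '[[0,0,0.8,0,0,0,-0.2],[0,0,0.9,0,0,0,-0.2],[0,0,0.9,0,0,0,-0.2],[0,0,0.9,0,0,0,-0.2],[0,0,0.9,0,0,0,-0.2],[0,0,0.85,0,0,0,-0.2],[0,0,0,0,0,0,-1],[0,0,0,0,0,0,-1],[0,0,0,0,0,0,-1],[0,0,0,0,0,0,-1]]'

```

```text
time: 7.12
tcp_pos: [418.2, 137.8, 68.7]
eef_rot: [[-0.066, 0.998, -0.0], [0.998, 0.066, -0.0], [-0.0, -0.0, -1.0]]
contact_force: [-3.0, -1.8, -2.7]
finger_gap: 0.27
grip_force: 30.0
```

```bash
python3 -m pendant '[[0.4,0,0,0,0,0,-1],[0.4,0,0,0,0,0,-1],[0.4,0,0,0,0,0,-1],[0.4,0,0,0,0,0,-1],[0.1,0,0,0,0,0,-1],[0.12,0,0,0,0,0,-1],[0,0,0,0,0,0,-1]]'
```

```text
time: 8.0
tcp_pos: [415.4, 181.9, 68.6]
eef_rot: [[-0.068, 0.998, -0.0], [0.998, 0.068, -0.003], [-0.003, -0.001, -1.0]]
contact_force: [-0.2, -28.4, 8.9]
finger_gap: 0.275
grip_force: 30.0
```

```bash
python3 -m pendant '[[0,0,0,0,0,0,-0.2],[0,0,0,0,0,0,-0.2],[0,0,-0.9,0,0,0,-0.2],[0,0,-0.9,0,0,0,-0.2],[0,0,-0.9,0,0,0,-0.2],[0,0,-0.9,0,0,0,-0.2],[0,0,-0.9,0,0,0,-0.2],[0,0,0,0,0,0,-0.2]]'
python3 -c "
from h import *
plan((576,-8.3,185),(576,-8.3,138))"
```

```text
time: 9.0
tcp_pos: [416.2, 184.0, 182.1]
eef_rot: [[-0.066, 0.998, 0.004], [0.998, 0.066, 0.001], [0.001, 0.004, -1.0]]
contact_force: [0.4, 0.4, -0.2]
finger_gap: 0.4
grip_force: 0.0
t 9.0 at [416.19 184.03 182.06] yaw 93.79563709188463 gap 37.99813278885284 F [ 0.37  0.39 -0.24]
to [576.   -8.3 185. ] units [-8.1   5.87 -0.1 ] rows 9 each [-0.9   0.65 -0.01]
to [576.   -8.3 138. ] units [-0.   -0.01  1.88] rows 2 each [-0.   -0.    0.94]
```

```bash
python3 -m pendant '[[-0.9,0.65,-0.01,0,0,0,-0.2],[-0.9,0.65,-0.01,0,0,0,-0.2],[-0.9,0.65,-0.01,0,0,0,-0.2],[-0.9,0.65,-0.01,0,0,0,-0.2],[-0.9,0.65,-0.01,0,0,0,-0.2],[-0.9,0.65,-0.01,0,0,0,-0.2],[-0.9,0.65,-0.01,0,0,0,-0.2],[-0.9,0.65,-0.01,0,0,0,-0.2],[-0.9,0.65,-0.01,0,0,0,-0.2],[0,0,0,0,0,0,-0.2]]' && python3 -m pendant '[[0,0,0.94,0,0,0,-0.2],[0,0,0.94,0,0,0,-0.2],[0,0,0,0,0,0,-1],[0,0,0,0,0,0,-1],[0,0,0,0,0,0,-1],[0,0,0,0,0,0,-1]]'
```

```text
time: 10.25
tcp_pos: [575.3, -10.0, 181.8]
eef_rot: [[-0.064, 0.998, -0.001], [0.998, 0.064, -0.0], [0.0, -0.001, -1.0]]
contact_force: [-0.9, 0.4, -0.5]
finger_gap: 0.4
grip_force: 0.0
time: 11.0
tcp_pos: [575.2, -8.8, 136.9]
eef_rot: [[-0.065, 0.998, 0.002], [0.998, 0.065, 0.0], [-0.0, 0.002, -1.0]]
contact_force: [2.2, 3.1, 2.4]
finger_gap: 0.124
grip_force: 30.0
```

```bash
python3 -m pendant '[[0,-0.5,0,0,0,0,-1],[0,-0.5,0,0,0,0,-1],[0,-0.5,0,0,0,0,-1],[0,-0.5,0,0,0,0,-1],[0,-0.5,0,0,0,0,-1],[0,-0.5,0,0,0,0,-1],[0,-0.25,0,0,0,0,-1],[0,-0.1,0,0,0,0,-1],[0,0,0,0,0,0,-1]]'; python3 -m pendant '[[0,-0.06,0,0,0,0,-1],[0,0,0,0,0,0,-1]]'; python3 -c "
from h import *
d=bot.read_state()['tcp_pos']-O;print(d@XS,d@YS)"
```

```text
time: 12.12
tcp_pos: [494.5, -13.9, 137.0]
eef_rot: [[-0.065, 0.998, 0.009], [0.998, 0.065, 0.001], [0.0, 0.009, -1.0]]
contact_force: [19.8, 11.2, -7.8]
finger_gap: 0.123
grip_force: 30.0
time: 12.38
tcp_pos: [494.5, -13.9, 137.0]
eef_rot: [[-0.064, 0.998, 0.012], [0.998, 0.064, 0.001], [-0.0, 0.012, -1.0]]
contact_force: [27.9, 13.9, -12.6]
finger_gap: 0.125
grip_force: 30.0
-84.30349993564185 -148.52519318754392
```

```bash
python3 -m pendant '[[0,0,0,0,0,0,-0.2],[0,0,0,0,0,0,-0.2],[0,0,-0.8,0,0,0,-0.2],[0,0,-0.8,0,0,0,-0.2],[0,0,-0.8,0,0,0,-0.2],[0,0,0,0,0,0,-0.2]]'; python3 -c "
from h import *
plan((522,-172,150),(522,-172,52))"
```

```text
time: 13.12
tcp_pos: [489.6, -14.9, 197.1]
eef_rot: [[-0.066, 0.998, 0.002], [0.998, 0.066, -0.001], [-0.001, 0.002, -1.0]]
contact_force: [0.3, -1.0, -0.8]
finger_gap: 0.401
grip_force: 0.0
t 13.1 at [489.61 -14.89 197.07] yaw 93.76029957697992 gap 38.112615488362884 F [ 0.33 -0.95 -0.77]
to [ 522. -172.  150.] units [-6.35  0.88  1.89] rows 7 each [-0.91  0.13  0.27]
to [ 522. -172.   52.] units [ 0.   -0.01  3.92] rows 4 each [ 0.   -0.    0.98]
```

```bash
python3 -m pendant '[[-0.91,0.13,0.2,0,0,0,-0.2],[-0.91,0.13,0.2,0,0,0,-0.2],[-0.91,0.13,0.2,0,0,0,-0.2],[-0.91,0.13,0.2,0,0,0,-0.2],[-0.91,0.13,0.2,0,0,0,-0.2],[-0.91,0.13,0.2,0,0,0,-0.2],[-0.91,0.13,0.2,0,0,0,-0.2],[0,0,0,0,0,0,-0.2]]'; python3 -c "
from h import *
shot('wrist','w3',s=1.4)
plan((522,-172,52))
for X in ((522,-172,72),(466,-172,72),(578,-171.5,72),(503,-284,105),(503,-284,0)): print(X,np.array(w2pix('w3',X))*1.4)"
```

```text
time: 14.12
tcp_pos: [522.7, -173.5, 160.3]
eef_rot: [[-0.064, 0.998, -0.001], [0.998, 0.064, 0.0], [0.0, -0.001, -1.0]]
contact_force: [-0.1, 0.0, 0.7]
finger_gap: 0.395
grip_force: 0.0
t 14.2 at [ 522.51 -172.61  160.62] yaw 93.69771657772293 gap 37.913378127057484 F [-0.61  0.64 -0.32]
to [ 522. -172.   52.] units [ 0.02 -0.02  4.34] rows 5 each [ 0.   -0.    0.87]
(522, -172, 72) [383.8  297.74]
(466, -172, 72) [293.38 292.08]
(578, -171.5, 72) [473.66 302.6 ]
(503, -284, 105) [341.65 482.62]
(503, -284, 0) [353.22 395.7 ]
```

View pics/w3.png

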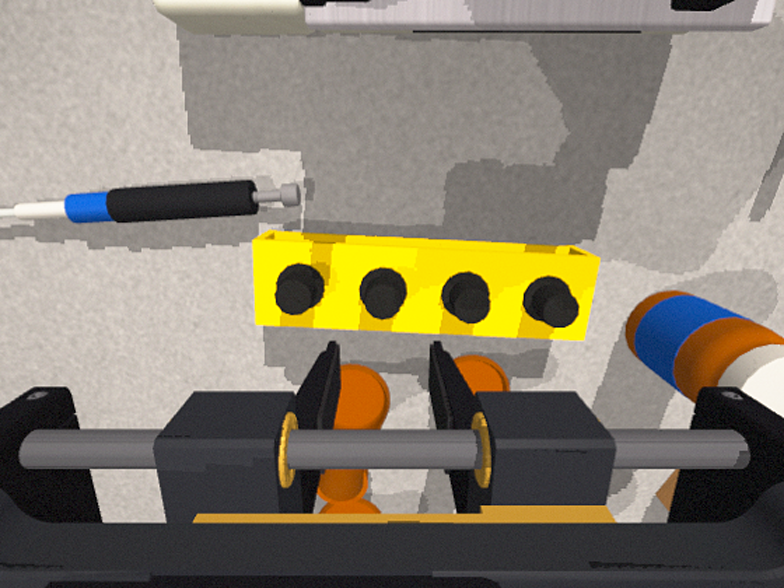

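w3 shows the stopper tops at about (295,297), (383,300), (470,304), (561,309), within 2 px of the prediction for (522,-172), so I descend.

```bash
python3 -m pendant '[[-0.02,-0.02,0.87,0,0,0,-0.2],[0,0,0.87,0,0,0,-0.2],[0,0,0.87,0,0,0,-0.2],[0,0,0.87,0,0,0,-0.2],[0,0,0.84,0,0,0,-0.2],[0,0,0,0,0,0,-1],[0,0,0,0,0,0,-1],[0,0,0,0,0,0,-1],[0,0,0,0,0,0,-1]]' && python3 -m pendant '[[0,0,-0.8,0,0,0,-1],[0,0,-0.8,0,0,0,-1],[0,0,-0.8,0,0,0,-1],[0,0,-0.8,0,0,0,-1],[0,0,-0.4,0,0,0,-1],[0,0,0,0,0,0,-1]]'
python3 -c "
from h import *
shot('wrist','w4',s=1.4)
plan((503,-284.5,145),(503,-284.5,110))
for X in ((503,-284,0),(503,-284,105)): print(X,np.array(w2pix('w4',X))*1.4)"
```

```text
time: 15.3
tcp_pos: [522.5, -172.7, 53.8]
eef_rot: [[-0.066, 0.998, 0.001], [0.998, 0.066, -0.001], [-0.001, 0.001, -1.0]]
contact_force: [0.1, 0.1, 3.5]
finger_gap: 0.244
grip_force: 30.0
time: 16.05
tcp_pos: [522.4, -172.7, 143.6]
eef_rot: [[-0.066, 0.998, 0.001], [0.998, 0.066, -0.001], [-0.001, 0.001, -1.0]]
contact_force: [-0.0, 0.0, -0.6]
finger_gap: 0.244
grip_force: 30.0
t 16.1 at [ 522.14 -172.55  142.94] yaw 93.76366659932495 gap 23.194920080198692 F [-1.   -0.26 -1.29]
to [ 503.  -284.5  145. ] units [-4.42 -1.06 -0.08] rows 5 each [-0.88 -0.21 -0.02]
to [ 503.  -284.5  110. ] units [ 0.  -0.   1.4] rows 2 each [ 0.  -0.   0.7]
(503, -284, 0) [351.66 407.01]
(503, -284, 105) [339.08 503.76]
```

```bash
python3 -m pendant '[[0,0,-0.4,0,0,0,-1],[-0.88,-0.21,0,0,0,0,-1],[-0.88,-0.21,0,0,0,0,-1],[-0.88,-0.21,0,0,0,0,-1],[-0.88,-0.21,0,0,0,0,-1],[-0.88,-0.21,0,0,0,0,-1],[0,0,0,0,0,0,-1],[0,0,0,0,0,0,-1]]'
python3 -c "
from h import *
shot('wrist','w5',crop=(120,150,440,400),s=2.4)
plan((503,-284.5,145))
for X in ((503,-284,105),(503,-284,0)): print(X,(np.array(w2pix('w5',X))-[120,150])*2.4)"
```

```text
time: 17.1
tcp_pos: [503.2, -283.9, 153.0]
eef_rot: [[-0.065, 0.998, -0.0], [0.998, 0.065, 0.0], [0.0, -0.0, -1.0]]
contact_force: [-0.1, 0.0, -0.2]
finger_gap: 0.251
grip_force: 3.0
t 17.1 at [ 503.25 -283.65  153.06] yaw 93.77707758471345 gap 23.343737298707257 F [-0.13  0.03 -0.76]
to [ 503.  -284.5  145. ] units [-0.03 -0.01  0.32] rows 1 each [-0.03 -0.01  0.32]
(503, -284, 105) [370.99 194.5 ]
(503, -284, 0) [371.04 109.79]
```

View pics/w5.png

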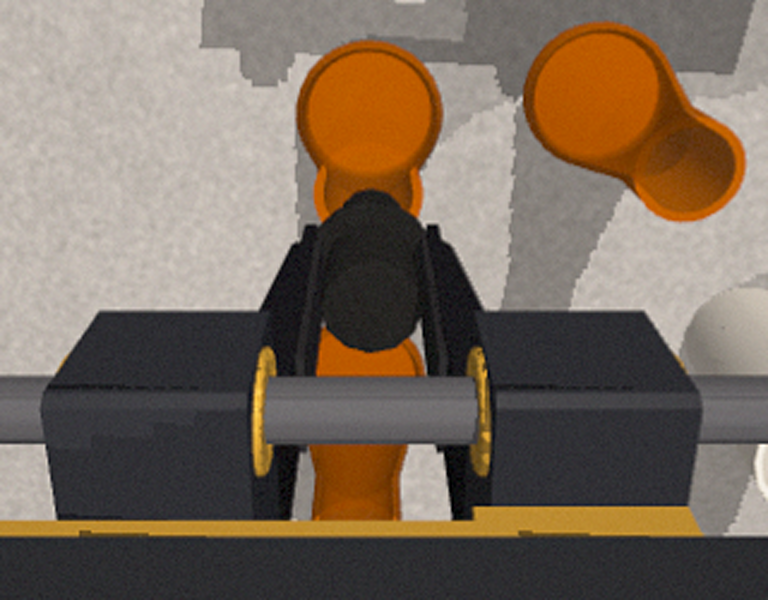

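w5 shows the stopper in the fingers at (371,270), over the flask rim centred near (369,190). The grip force dropped to 3 N (slackened) but the stopper is still held. I let it recover, then insert.

```bash
python3 -m pendant '[[0,0,0,0,0,0,-1],[0,0,0,0,0,0,-1],[0,0,0,0,0,0,-1],[0,0,0,0,0,0,-1]]'; python3 -m pendant '[[0,0,0.3,0,0,0,-1],[0,0,0.3,0,0,0,-1],[0,0,0.2,0,0,0,-1],[0,0,0,0,0,0,-1]]'
```

```text
time: 17.65
tcp_pos: [503.3, -284.0, 153.2]
eef_rot: [[-0.066, 0.998, 0.0], [0.998, 0.066, -0.0], [-0.0, 0.0, -1.0]]
contact_force: [-1.0, -0.0, -0.0]
finger_gap: 0.243
grip_force: 30.0
time: 18.15
tcp_pos: [503.1, -284.0, 132.6]
eef_rot: [[-0.066, 0.998, -0.001], [0.998, 0.066, 0.0], [0.001, -0.001, -1.0]]
contact_force: [-0.1, 0.4, -1.0]
finger_gap: 0.248
grip_force: 30.0
```

```bash
python3 -c "
from h import *
shot('wrist','w6',crop=(120,150,440,400),s=2.4)"
```

```text
(no output)
```

View pics/w6.png

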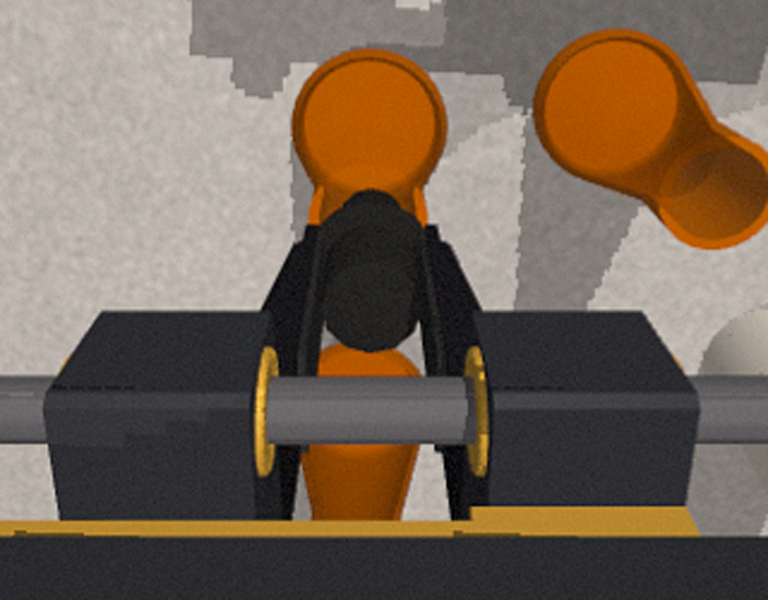

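```bash
python3 -c "
from h import *
f='w6';P=lambda X:print(np.round(X,0),(np.array(w2pix(f,X))-[120,150])*2.4)
s=load(f)[1]['tcp_pos'];print(s)
P((503,-284,105));P((503,-267,105));P((503,-301,105))
print('stopper if straight: bottom ctr, bottom +y edge, flange top edge +y, top ctr, top -y edge')
for dz,dy in((-36,0),(-36,9.5),(-6,16.5),(-10,16.5),(18,0),(18,12),(18,-12)): P(s+[0,dy,dz])
"
```

```text
[ 503.12 -283.98  132.56]
[ 503 -284  105] [371.25 220.18]
[ 503 -267  105] [375.35 163.79]
[ 503 -301  105] [367.34 273.97]
stopper if straight: bottom ctr, bottom +y edge, flange top edge +y, top ctr, top -y edge
[ 503. -284.   97.] [371.66 208.98]
[ 503. -274.   97.] [373.85 178.8 ]
[ 503. -267.  127.] [376.1  193.06]
[ 503. -267.  123.] [376.   187.49]
[ 503. -284.  151.] [371.7  298.64]
[ 503. -272.  151.] [375.33 250.48]
[ 503. -296.  151.] [368.22 344.82]
```

The overlay agrees with an upright, unslipped stopper: its flange edge is predicted at row 188 and seen at 190. I push it in.

```bash
python3 -m pendant '[[0,0,0.2,0,0,0,-1],[0,0,0.2,0,0,0,-1],[0,0,0.2,0,0,0,-1],[0,0,0,0,0,0,-1]]'; python3 -m pendant '[[0,0,0.08,0,0,0,-1],[0,0,0.06,0,0,0,-1],[0,0,0,0,0,0,-1]]'
```

```text
time: 18.7
tcp_pos: [503.1, -283.9, 117.6]
eef_rot: [[-0.066, 0.998, -0.001], [0.998, 0.066, 0.0], [0.001, -0.001, -1.0]]
contact_force: [0.3, -0.3, -0.6]
finger_gap: 0.242
grip_force: 30.0
time: 19.08
tcp_pos: [503.5, -284.1, 115.1]
eef_rot: [[-0.066, 0.998, 0.001], [0.998, 0.066, -0.0], [-0.0, 0.001, -1.0]]
contact_force: [-0.5, 0.5, 5.0]
finger_gap: 0.244
grip_force: 30.0
```

```bash
python3 -m pendant '[[0,0,0.1,0,0,0,-1],[0,0,0,0,0,0,-1]]'; python3 -m pendant '[[0,0,0.1,0,0,0,-1],[0,0,0,0,0,0,-1]]'
```

```text
time: 19.32
tcp_pos: [504.2, -284.6, 114.9]
eef_rot: [[-0.066, 0.998, 0.003], [0.998, 0.066, -0.002], [-0.003, 0.003, -1.0]]
contact_force: [-4.5, 4.1, 27.4]
finger_gap: 0.245
grip_force: 30.0
time: 19.58
tcp_pos: [504.5, -284.9, 113.2]
eef_rot: [[-0.066, 0.998, 0.004], [0.998, 0.066, -0.003], [-0.004, 0.004, -1.0]]
contact_force: [-5.1, 3.3, 33.8]
finger_gap: 0.247
grip_force: 30.1
```

```bash
python3 -m pendant '[[0,0,-0.1,0,0,0,0.25],[0,0,0,0,0,0,0.25],[0,0,0,0,0,0,0.25],[0,0,0.6,0,0,0,0.25],[0,0,0.6,0,0,0,0.25],[0,0,0.22,0,0,0,0.25],[0,0,0,0,0,0,-1],[0,0,0,0,0,0,-1],[0,0,0,0,0,0,-1],[0,0,0,0,0,0,-1]]'; python3 -c "
from h import *
plan((503,-284,77),(503,-284,240))"
```

```text
time: 20.82
tcp_pos: [503.4, -284.2, 76.9]
eef_rot: [[-0.066, 0.998, 0.0], [0.998, 0.066, -0.0], [-0.0, 0.0, -1.0]]
contact_force: [-0.6, -0.4, 1.8]
finger_gap: 0.351
grip_force: 30.0
t 20.8 at [ 503.35 -284.16   76.94] yaw 93.76783248465053 gap 33.32717944283774 F [-0.58 -0.42  1.84]
to [ 503. -284.   77.] units [ 0.01 -0.01 -0.  ] rows 1 each [ 0.01 -0.01 -0.  ]
to [ 503. -284.  240.] units [-0.    0.   -6.52] rows 7 each [-0.    0.   -0.93]
```

```bash
python3 -m pendant '[[0,0,-0.4,0,0,0,-1],[0,0,-0.95,0,0,0,-1],[0,0,-0.95,0,0,0,-1],[0,0,-0.95,0,0,0,-1],[0,0,-0.95,0,0,0,-1],[0,0,-0.95,0,0,0,-1],[0,0,-0.95,0,0,0,-1],[0,0,0,0,0,0,-1]]'; python3 -c "
from h import *
plan(sh(34,90,230),sh(34,90,178))"
```

```text
time: 21.82
tcp_pos: [503.7, -284.3, 231.0]
eef_rot: [[-0.066, 0.998, 0.003], [0.998, 0.066, -0.002], [-0.002, 0.003, -1.0]]
contact_force: [-0.1, -0.3, -1.2]
finger_gap: 0.35
grip_force: 30.0
t 21.8 at [ 503.67 -284.33  231.  ] yaw 93.76828076918278 gap 33.29028586391176 F [-0.1  -0.33 -1.23]
to [597.27 231.69 230.  ] units [20.35  5.09  0.01] rows 21 each [0.97 0.24 0.  ]
to [597.27 231.69 178.  ] units [ 0.   -0.01  2.08] rows 3 each [ 0.   -0.    0.69]
```

```bash
python3 -m pendant '[[0.95,0.24,0,0,0,0,-1],[0.95,0.24,0,0,0,0,-1],[0.95,0.24,0,0,0,0,-1],[0.95,0.24,0,0,0,0,-1],[0.95,0.24,0,0,0,0,-1],[0.95,0.24,0,0,0,0,-1],[0.95,0.24,0,0,0,0,-1],[0.95,0.24,0,0,0,0,-1],[0.95,0.24,0,0,0,0,-1],[0.95,0.24,0,0,0,0,-1],[0.95,0.24,0,0,0,0,-1]]' >/dev/null; python3 -m pendant '[[0.95,0.24,0,0,0,0,-1],[0.95,0.24,0,0,0,0,-1],[0.95,0.24,0,0,0,0,-1],[0.95,0.24,0,0,0,0,-1],[0.95,0.24,0,0,0,0,-1],[0.95,0.24,0,0,0,0,-1],[0.95,0.24,0,0,0,0,-1],[0.95,0.24,0,0,0,0,-1],[0.95,0.24,0,0,0,0,-1],[0.95,0.24,0,0,0,0,-1],[0,0,0,0,0,0,-1],[0,0,0,0,0,0,-1]]'; python3 -c "
from h import *
plan(sh(34,90,179))"
```

```text
time: 24.7
tcp_pos: [596.1, 221.8, 228.8]
eef_rot: [[-0.066, 0.998, -0.0], [0.998, 0.066, -0.0], [-0.0, -0.0, -1.0]]
contact_force: [0.6, -0.5, -2.1]
finger_gap: 0.351
grip_force: 30.0
t 24.7 at [596.11 221.8  228.82] yaw 93.78395640369577 gap 33.35648903902813 F [ 0.64 -0.52 -2.12]
to [597.27 231.69 179.  ] units [0.39 0.07 1.99] rows 3 each [0.13 0.02 0.66]
```

```bash
python3 -m pendant '[[0.39,0.07,0,0,0,0,-1],[0,0,0.6,0,0,0,-1],[0,0,0.6,0,0,0,-1],[0,0,0.6,0,0,0,-1],[0,0,0.15,0,0,0,-1],[0,0,0,0,0,0,-1]]'; python3 -m pendant '[[0,0,0.06,0,0,0,-1],[0,0,0.06,0,0,0,-1],[0,0,0,0,0,0,-1]]'
```

```text
time: 25.45
tcp_pos: [597.4, 231.6, 180.1]
eef_rot: [[-0.066, 0.998, -0.0], [0.998, 0.066, -0.0], [-0.0, -0.0, -1.0]]
contact_force: [0.1, -0.7, -1.2]
finger_gap: 0.351
grip_force: 30.0
time: 25.82
tcp_pos: [597.3, 231.7, 177.5]
eef_rot: [[-0.066, 0.998, 0.0], [0.998, 0.066, -0.0], [-0.0, 0.0, -1.0]]
contact_force: [-0.4, 0.5, -0.9]
finger_gap: 0.356
grip_force: 30.0
```

```bash
python3 -m pendant '[[0,0,0.06,0,0,0,-1],[0,0,0,0,0,0,-1]]'; python3 -m pendant '[[0,0,0,0,0,0,0.1],[0,0,0,0,0,0,0.1],[0,0,0,0,0,0,0.1],[0,0,-0.6,0,0,0,0.1],[0,0,-0.9,0,0,0,0.1],[0,0,-0.9,0,0,0,0.1],[0,0,0,0,0,0,-0.2]]'; python3 -c "
from h import *
plan((577,-172,160),(577,-172,53.8))"
```

```text
time: 26.08
tcp_pos: [597.5, 231.9, 176.9]
eef_rot: [[-0.066, 0.998, 0.001], [0.998, 0.066, 0.0], [0.0, 0.001, -1.0]]
contact_force: [-2.3, 0.1, 6.9]
finger_gap: 0.36
grip_force: 30.0
time: 26.95
tcp_pos: [598.0, 231.9, 238.2]
eef_rot: [[-0.066, 0.998, 0.004], [0.998, 0.066, 0.001], [0.001, 0.004, -1.0]]
contact_force: [0.2, 0.6, 0.1]
finger_gap: 0.493
grip_force: 0.0
t 26.9 at [598.01 231.93 238.15] yaw 93.76963217704743 gap 46.84593650798425 F [0.23 0.64 0.15]
to [ 577. -172.  160.] units [-16.07  -1.91   3.11] rows 17 each [-0.95 -0.11  0.18]
to [ 577.  -172.    53.8] units [-0.   -0.02  4.25] rows 5 each [-0.   -0.    0.85]
```

```bash
python3 -m pendant '[[-0.95,-0.115,0,0,0,0,-0.2],[-0.95,-0.115,0,0,0,0,-0.2],[-0.95,-0.115,0,0,0,0,-0.2],[-0.95,-0.115,0,0,0,0,-0.2],[-0.95,-0.115,0,0,0,0,-0.2],[-0.95,-0.115,0,0,0,0,-0.2],[-0.95,-0.115,0,0,0,0,-0.2],[-0.95,-0.115,0,0,0,0,-0.2],[-0.95,-0.115,0,0,0,0,-0.2],[-0.95,-0.115,0,0,0,0,-0.2],[-0.95,-0.115,0,0,0,0,-0.2]]' >/dev/null; python3 -m pendant '[[-0.95,-0.115,0.4,0,0,0,-0.2],[-0.95,-0.115,0.5,0,0,0,-0.2],[-0.95,-0.115,0.6,0,0,0,-0.2],[-0.95,-0.115,0.6,0,0,0,-0.2],[-0.95,-0.115,0.6,0,0,0,-0.2],[-0.9,-0.115,0.4,0,0,0,-0.2],[0,0,0,0,0,0,-0.2],[0,0,0,0,0,0,-0.2]]'; python3 -c "
from h import *
plan((576,-172.5,160),(576,-172.5,53.8))"
```

```text
time: 29.32
tcp_pos: [574.9, -173.2, 158.6]
eef_rot: [[-0.065, 0.998, 0.0], [0.998, 0.065, -0.0], [-0.0, 0.0, -1.0]]
contact_force: [0.3, -0.3, 1.2]
finger_gap: 0.399
grip_force: 0.0
t 29.3 at [ 574.91 -173.22  158.64] yaw 93.73922774798741 gap 37.92563576886157 F [ 0.3  -0.28  1.2 ]
to [ 576.  -172.5  160. ] units [ 0.03  0.05 -0.05] rows 1 each [ 0.03  0.05 -0.05]
to [ 576.  -172.5   53.8] units [ 0.   -0.    4.25] rows 5 each [ 0.   -0.    0.85]
```

```bash
python3 -m pendant '[[0.03,0.05,0.8,0,0,0,-0.2],[0,0,0.85,0,0,0,-0.2],[0,0,0.85,0,0,0,-0.2],[0,0,0.85,0,0,0,-0.2],[0,0,0.84,0,0,0,-0.2],[0,0,0,0,0,0,-1],[0,0,0,0,0,0,-1],[0,0,0,0,0,0,-1],[0,0,0,0,0,0,-1]]' && python3 -m pendant '[[0,0,-0.8,0,0,0,-1],[0,0,-0.9,0,0,0,-1],[0,0,-0.9,0,0,0,-1],[0,0,-0.9,0,0,0,-1],[0,0,-0.4,0,0,0,-1],[0,0,0,0,0,0,-1]]'
cat >> h.py <<'E'
def orange(f,cam='top'):
    p=(load(f)[0] if f.startswith('top0') else (shot(cam,f),load(f)[0])[1])['pixels']
    hsv=cv2.cvtColor(p,cv2.COLOR_RGB2HSV); m=((hsv[...,0]>5)&(hsv[...,0]<15)&(hsv[...,1]>190)&(hsv[...,2]>70)).astype(np.uint8)
    n,l,s,c=cv2.connectedComponentsWithStats(m)
    print(f,[(tuple(np.round(c[i],1)),int(s[i,4]),tuple(s[i,:4])) for i in range(1,n) if s[i,4]>60])
E
python3 -c "
from h import *
orange('top0'); orange('top1')
plan((601.5,-269.5,155))"
```

```text
time: 30.45
tcp_pos: [576.6, -172.4, 54.5]
eef_rot: [[-0.066, 0.998, 0.001], [0.998, 0.066, -0.001], [-0.001, 0.001, -1.0]]
contact_force: [0.9, 1.3, 4.9]
finger_gap: 0.239
grip_force: 30.0
time: 31.2
tcp_pos: [576.3, -172.3, 151.5]
eef_rot: [[-0.066, 0.998, 0.001], [0.998, 0.066, -0.0], [-0.001, 0.001, -1.0]]
contact_force: [-0.7, -0.8, -1.2]
finger_gap: 0.247
grip_force: 30.0
top0 [((np.float64(379.9), np.float64(200.2)), 318, (np.int32(370), np.int32(192), np.int32(23), np.int32(19))), ((np.float64(432.7), np.float64(231.8)), 350, (np.int32(421), np.int32(223), np.int32(28), np.int32(19))), ((np.float64(386.8), np.float64(234.2)), 325, (np.int32(376), np.int32(225), np.int32(25), np.int32(19))), ((np.float64(21.2), np.float64(355.6)), 96, (np.int32(14), np.int32(350), np.int32(17), np.int32(13)))]
top1 [((np.float64(201.8), np.float64(202.0)), 319, (np.int32(188), np.int32(190), np.int32(24), np.int32(23))), ((np.float64(433.8), np.float64(231.6)), 320, (np.int32(422), np.int32(223), np.int32(27), np.int32(19))), ((np.float64(27.9), np.float64(362.8)), 386, (np.int32(14), np.int32(349), np.int32(26), np.int32(30)))]
t 31.2 at [ 576.04 -172.23  150.79] yaw 93.76531315077627 gap 23.56669078156884 F [ 0.37  0.01 -0.2 ]
to [ 601.5 -269.5  155. ] units [-3.95  0.76 -0.17] rows 5 each [-0.79  0.15 -0.03]
```

```bash
python3 -m pendant '[[-0.79,0.15,-0.1,0,0,0,-1],[-0.79,0.15,-0.05,0,0,0,-1],[-0.79,0.15,0,0,0,0,-1],[-0.79,0.15,0,0,0,0,-1],[-0.79,0.15,0,0,0,0,-1],[0,0,0,0,0,0,-1],[0,0,0,0,0,0,-1]]'
python3 -c "
from h import *
orange('w7','wrist')
print([w2pix('w7',X) for X in ((601.5,-269.5,0),(601.5,-237.5,0),(601.5,-269,105))])
plan((601.5,-269.5,155))"
```

```text
time: 32.12
tcp_pos: [601.2, -269.3, 154.7]
eef_rot: [[-0.066, 0.998, -0.0], [0.998, 0.066, 0.0], [0.0, -0.0, -1.0]]
contact_force: [0.2, 0.8, -0.1]
finger_gap: 0.244
grip_force: 30.0
w7 [((np.float64(441.3), np.float64(150.3)), 1248, (np.int32(422), np.int32(110), np.int32(51), np.int32(81))), ((np.float64(399.3), np.float64(142.1)), 111, (np.int32(395), np.int32(120), np.int32(15), np.int32(48))), ((np.float64(268.6), np.float64(174.3)), 83, (np.int32(261), np.int32(167), np.int32(16), np.int32(20))), ((np.float64(276.8), np.float64(200.9)), 1251, (np.int32(244), np.int32(169), np.int32(60), np.int32(71)))]
[(np.float64(275.03719028512364), np.float64(195.52930941817573)), (np.float64(277.10322662089567), np.float64(165.8453176756908)), (np.float64(275.22576572166344), np.float64(229.85150475932127))]
t 32.2 at [ 601.27 -269.03  154.88] yaw 93.78793621780278 gap 22.98417320465954 F [-0.14  0.03  0.51]
to [ 601.5 -269.5  155. ] units [-0.02  0.01 -0.  ] rows 1 each [-0.02  0.01 -0.  ]
```

Flask A is where I measured it (foot columns 244–304, predicted centre 275), so I insert.

```bash
python3 -m pendant '[[-0.01,0.01,0.4,0,0,0,-1],[0,0,0.4,0,0,0,-1],[0,0,0.3,0,0,0,-1],[0,0,0.3,0,0,0,-1],[0,0,0,0,0,0,-1]]'; python3 -m pendant '[[0,0,0.1,0,0,0,-1],[0,0,0.1,0,0,0,-1],[0,0,0,0,0,0,-1]]';python3 -m pendant '[[0,0,0.1,0,0,0,-1],[0,0,0,0,0,0,-1]]'
```

```text
time: 32.8
tcp_pos: [601.4, -269.7, 119.1]
eef_rot: [[-0.066, 0.998, -0.001], [0.998, 0.066, 0.001], [0.001, -0.001, -1.0]]
contact_force: [-0.6, -0.3, 0.3]
finger_gap: 0.245
grip_force: 30.0
time: 33.17
tcp_pos: [601.9, -269.9, 115.7]
eef_rot: [[-0.066, 0.998, 0.001], [0.998, 0.066, -0.001], [-0.001, 0.001, -1.0]]
contact_force: [-2.0, 1.0, 5.8]
finger_gap: 0.245
grip_force: 30.0
time: 33.42
tcp_pos: [602.5, -270.3, 115.6]
eef_rot: [[-0.066, 0.998, 0.003], [0.998, 0.066, -0.002], [-0.002, 0.003, -1.0]]
contact_force: [-4.5, 2.7, 22.3]
finger_gap: 0.246
grip_force: 30.0
```

```bash
python3 -m pendant '[[0,0,0.08,0,0,0,-1],[0,0,-0.1,0,0,0,0.25],[0,0,0,0,0,0,0.25],[0,0,0,0,0,0,0.25],[0,0,0.6,0,0,0,0.25],[0,0,0.6,0,0,0,0.25],[0,0,0.22,0,0,0,0.25],[0,0,0,0,0,0,-1],[0,0,0,0,0,0,-1],[0,0,0,0,0,0,-1],[0,0,0,0,0,0,-1]]'; python3 -m pendant '[[0,0,-0.4,0,0,0,-1],[0,0,-0.95,0,0,0,-1],[0,0,-0.95,0,0,0,-1],[0,0,-0.95,0,0,0,-1],[0,0,-0.95,0,0,0,-1],[0,0,-0.95,0,0,0,-1],[0,0,-0.95,0,0,0,-1],[0,0,0,0,0,0,-1]]'; python3 -c "
from h import *
plan(sh(34,15,230),sh(34,15,178))"
```

```text
time: 34.8
tcp_pos: [601.8, -269.9, 77.7]
eef_rot: [[-0.066, 0.998, 0.0], [0.998, 0.066, -0.0], [-0.0, 0.0, -1.0]]
contact_force: [0.2, -0.3, 0.5]
finger_gap: 0.343
grip_force: 30.0
time: 35.8
tcp_pos: [602.2, -270.0, 232.0]
eef_rot: [[-0.066, 0.998, 0.003], [0.998, 0.066, -0.002], [-0.002, 0.003, -1.0]]
contact_force: [0.2, -0.0, -1.7]
finger_gap: 0.345
grip_force: 30.0
t 35.8 at [ 602.15 -270.05  232.03] yaw 93.76979898448772 gap 32.76985938220589 F [ 0.22 -0.   -1.74]
to [602.07 156.85 230.  ] units [17.04  1.12  0.05] rows 18 each [0.95 0.06 0.  ]
to [602.07 156.85 178.  ] units [ 0.   -0.01  2.08] rows 3 each [ 0.   -0.    0.69]
```

```bash
python3 -m pendant '[[0.95,0.06,0,0,0,0,-1],[0.95,0.06,0,0,0,0,-1],[0.95,0.06,0,0,0,0,-1],[0.95,0.06,0,0,0,0,-1],[0.95,0.06,0,0,0,0,-1],[0.95,0.06,0,0,0,0,-1],[0.95,0.06,0,0,0,0,-1],[0.95,0.06,0,0,0,0,-1],[0.95,0.06,0,0,0,0,-1]]' >/dev/null; python3 -m pendant '[[0.95,0.06,0,0,0,0,-1],[0.95,0.06,0,0,0,0,-1],[0.95,0.06,0,0,0,0,-1],[0.95,0.06,0,0,0,0,-1],[0.95,0.06,0,0,0,0,-1],[0.95,0.06,0,0,0,0,-1],[0.95,0.06,0,0,0,0,-1],[0.95,0.06,0,0,0,0,-1],[0.9,0.06,0,0,0,0,-1],[0,0,0,0,0,0,-1],[0,0,0,0,0,0,-1]]'; python3 -c "
from h import *
plan(sh(34,15,180))"
```

```text
time: 38.3
tcp_pos: [600.6, 157.2, 229.8]
eef_rot: [[-0.066, 0.998, -0.0], [0.998, 0.066, -0.0], [-0.0, -0.0, -1.0]]
contact_force: [0.5, 1.1, -0.4]
finger_gap: 0.348
grip_force: 30.0
t 38.3 at [600.55 157.18 229.79] yaw 93.78059732917282 gap 33.039183290358736 F [ 0.55  1.06 -0.37]
to [602.07 156.85 180.  ] units [-0.02  0.06  1.99] rows 3 each [-0.01  0.02  0.66]
```

```bash
python3 -m pendant '[[0,0.06,0.6,0,0,0,-1],[0,0,0.6,0,0,0,-1],[0,0,0.6,0,0,0,-1],[0,0,0.16,0,0,0,-1],[0,0,0.06,0,0,0,-1],[0,0,0.06,0,0,0,-1],[0,0,0,0,0,0,-1]]';python3 -m pendant '[[0,0,0.05,0,0,0,-1],[0,0,0,0,0,0,-1]]'
```

```text
time: 39.17
tcp_pos: [602.2, 157.4, 178.1]
eef_rot: [[-0.066, 0.998, 0.001], [0.998, 0.066, -0.0], [-0.0, 0.001, -1.0]]
contact_force: [-0.2, -1.2, -1.3]
finger_gap: 0.348
grip_force: 30.0
time: 39.42
tcp_pos: [602.3, 157.4, 177.7]
eef_rot: [[-0.066, 0.998, 0.001], [0.998, 0.066, 0.0], [-0.0, 0.001, -1.0]]
contact_force: [-2.9, -0.4, 5.9]
finger_gap: 0.343
grip_force: 30.0
```

```bash
python3 -m pendant '[[0,0,0,0,0,0,0.1],[0,0,0,0,0,0,0.1],[0,0,0,0,0,0,0.1],[0,0,-0.6,0,0,0,0.1],[0,0,-0.95,0,0,0,0.1],[0,0,-0.95,0,0,0,0.1],[0,0,0,0,0,0,-0.2]]'; python3 -c "
from h import *
plan((467,-172.5,160))"
```

```text
time: 40.3
tcp_pos: [602.8, 157.5, 241.5]
eef_rot: [[-0.066, 0.998, 0.004], [0.998, 0.066, 0.001], [0.0, 0.004, -1.0]]
contact_force: [0.3, -0.7, -0.1]
finger_gap: 0.489
grip_force: 0.0
t 40.3 at [602.83 157.52 241.5 ] yaw 93.7703321775263 gap 46.460966853586854 F [ 0.28 -0.71 -0.09]
to [ 467.  -172.5  160. ] units [-12.82  -6.3    3.23] rows 14 each [-0.92 -0.45  0.23]
```

```bash
python3 -m pendant '[[-0.92,-0.45,0,0,0,0,-0.2],[-0.92,-0.45,0,0,0,0,-0.2],[-0.92,-0.45,0,0,0,0,-0.2],[-0.92,-0.45,0,0,0,0,-0.2],[-0.92,-0.45,0,0,0,0,-0.2],[-0.92,-0.45,0,0,0,0,-0.2],[-0.92,-0.45,0,0,0,0,-0.2],[-0.92,-0.45,0,0,0,0,-0.2],[-0.92,-0.45,0,0,0,0,-0.2],[-0.92,-0.45,0.4,0,0,0,-0.2]]' >/dev/null; python3 -m pendant '[[-0.92,-0.45,0.7,0,0,0,-0.2],[-0.92,-0.45,0.7,0,0,0,-0.2],[-0.92,-0.45,0.7,0,0,0,-0.2],[-0.86,-0.45,0.7,0,0,0,-0.2],[0,0,0,0,0,0,-0.2],[0,0,0,0,0,0,-0.2]]'; python3 -c "
from h import *
plan((467,-172.5,160),(467,-172.5,54))
orange('top2')"
```

```text
time: 42.3
tcp_pos: [466.2, -172.5, 159.3]
eef_rot: [[-0.065, 0.998, 0.0], [0.998, 0.065, 0.0], [0.0, 0.0, -1.0]]
contact_force: [0.2, -0.4, 0.1]
finger_gap: 0.399
grip_force: 0.0
t 42.3 at [ 466.24 -172.46  159.34] yaw 93.753881653191 gap 37.94899911192968 F [ 0.25 -0.36  0.13]
to [ 467.  -172.5  160. ] units [-0.    0.03 -0.03] rows 1 each [-0.    0.03 -0.03]
to [ 467.  -172.5   54. ] units [-0.   -0.    4.24] rows 5 each [-0.   -0.    0.85]
top2 [((np.float64(229.7), np.float64(200.9)), 282, (np.int32(217), np.int32(188), np.int32(23), np.int32(23))), ((np.float64(201.8), np.float64(202.1)), 310, (np.int32(189), np.int32(190), np.int32(23), np.int32(23))), ((np.float64(433.9), np.float64(230.6)), 299, (np.int32(421), np.int32(223), np.int32(28), np.int32(18))), ((np.float64(27.3), np.float64(363.2)), 304, (np.int32(14), np.int32(350), np.int32(26), np.int32(29)))]
```

Flasks on the mat are at equal pitch and flask C hasn't moved. Next is the third stopper.

```bash
python3 -m pendant '[[0,0.03,0.8,0,0,0,-0.2],[0,0,0.85,0,0,0,-0.2],[0,0,0.85,0,0,0,-0.2],[0,0,0.85,0,0,0,-0.2],[0,0,0.86,0,0,0,-0.2],[0,0,0,0,0,0,-1],[0,0,0,0,0,0,-1],[0,0,0,0,0,0,-1],[0,0,0,0,0,0,-1]]' && python3 -m pendant '[[0,0,-0.8,0,0,0,-1],[0,0,-0.9,0,0,0,-1],[0,0,-0.9,0,0,0,-1],[0,0,-0.9,0,0,0,-1],[0,0,-0.6,0,0,0,-1],[0,0,0,0,0,0,-1]]'
python3 -c "
from h import *
plan((506.5,-340,156),(506.5,-419,156))"
```

```text
time: 43.48
tcp_pos: [467.1, -172.8, 54.6]
eef_rot: [[-0.066, 0.998, 0.001], [0.998, 0.066, -0.001], [-0.001, 0.001, -1.0]]
contact_force: [-0.7, 1.9, 5.2]
finger_gap: 0.243
grip_force: 30.0
time: 44.22
tcp_pos: [467.1, -172.9, 157.4]
eef_rot: [[-0.066, 0.998, 0.002], [0.998, 0.066, -0.001], [-0.001, 0.002, -1.0]]
contact_force: [0.1, 0.2, 0.0]
finger_gap: 0.247
grip_force: 30.0
t 44.2 at [ 467.1  -172.94  157.4 ] yaw 93.76570173147279 gap 23.47246681783035 F [0.12 0.17 0.02]
to [ 506.5 -340.   156. ] units [-6.77  1.13  0.07] rows 7 each [-0.97  0.16  0.01]
to [ 506.5 -419.   156. ] units [-3.15 -0.21  0.  ] rows 4 each [-0.79 -0.05  0.  ]
```

```bash
python3 -m pendant '[[-0.9,0.084,0,0,0,0,-1],[-0.9,0.084,0,0,0,0,-1],[-0.9,0.084,0,0,0,0,-1],[-0.9,0.084,0,0,0,0,-1],[-0.9,0.084,0,0,0,0,-1],[-0.9,0.084,0,0,0,0,-1],[-0.9,0.084,0,0,0,0,-1],[-0.9,0.084,0,0,0,0,-1],[-0.9,0.084,0,0,0,0,-1],[-0.9,0.084,0,0,0,0,-1],[-0.9,0.084,0,0,0,0,-1],[0,0,0,0,0,0,-1]]'
python3 -m pendant '[[0,0,0,0,0,0,-1],[0,0,0,0,0,0,-1]]' >/dev/null
python3 -c "
from h import *
shot('wrist','w8',crop=(120,130,440,380),s=2.4)
orange('w8b','wrist')
print([w2pix('w8b',X) for X in ((506.5,-419,0),(506.5,-387,0),(506.5,-419,105))])
plan((506.5,-419,155))"
```

```text
time: 45.72
tcp_pos: [505.9, -419.8, 155.9]
eef_rot: [[-0.064, 0.998, -0.0], [0.998, 0.064, -0.0], [-0.0, -0.0, -1.0]]
contact_force: [-0.3, -0.5, -1.2]
finger_gap: 0.248
grip_force: 30.0
w8b [((np.float64(544.1), np.float64(9.4)), 238, (np.int32(530), np.int32(0), np.int32(30), np.int32(20))), ((np.float64(275.9), np.float64(196.1)), 1559, (np.int32(245), np.int32(167), np.int32(59), np.int32(70))), ((np.float64(264.0), np.float64(227.9)), 68, (np.int32(256), np.int32(220), np.int32(18), np.int32(17)))]
[(np.float64(274.99696437404305), np.float64(196.13149770410556)), (np.float64(277.0702159105298), np.float64(166.66149972089687)), (np.float64(275.17494746859114), np.float64(231.05969091154705))]
t 46.1 at [ 506.17 -417.67  156.58] yaw 93.79979457491444 gap 23.24812504860557 F [-0.54 -0.19 -0.16]
to [ 506.5 -419.   155. ] units [-0.05  0.01  0.06] rows 1 each [-0.05  0.01  0.06]
```

View pics/w8.png

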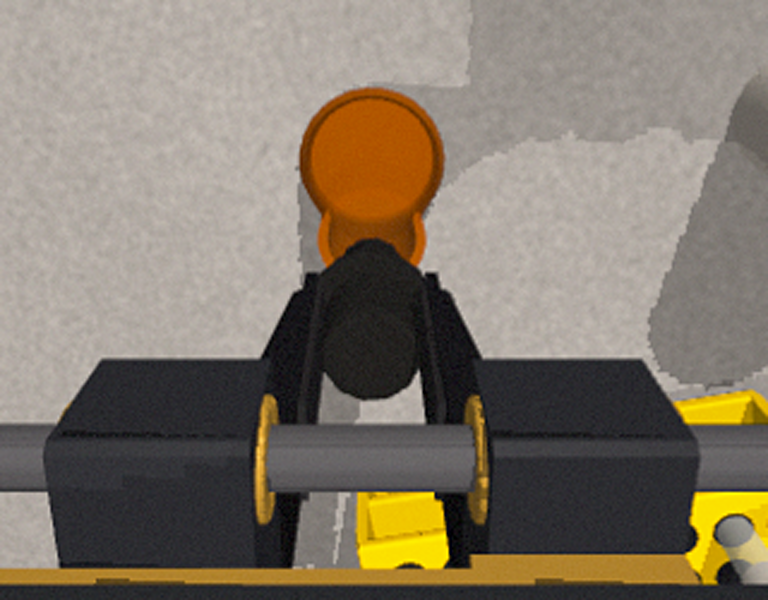

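w8 shows flask C's foot centred at (371,160) and its rim at (371,240), in line with the stopper. I correct 1 mm and insert.

```bash
python3 -m pendant '[[-0.04,0.01,0.4,0,0,0,-1],[0,0,0.4,0,0,0,-1],[0,0,0.4,0,0,0,-1],[0,0,0.3,0,0,0,-1],[0,0,0,0,0,0,-1]]'; python3 -m pendant '[[0,0,0.1,0,0,0,-1],[0,0,0.08,0,0,0,-1],[0,0,0,0,0,0,-1]]';python3 -m pendant '[[0,0,0.1,0,0,0,-1],[0,0,0,0,0,0,-1]]'
```

```text
time: 46.7
tcp_pos: [506.2, -419.0, 118.0]
eef_rot: [[-0.066, 0.998, -0.001], [0.998, 0.066, 0.001], [0.001, -0.001, -1.0]]
contact_force: [-0.3, -0.6, 0.4]
finger_gap: 0.243
grip_force: 30.0
time: 47.08
tcp_pos: [506.8, -419.4, 116.1]
eef_rot: [[-0.066, 0.998, 0.001], [0.998, 0.066, -0.001], [-0.002, 0.001, -1.0]]
contact_force: [-1.8, 3.3, 11.1]
finger_gap: 0.246
grip_force: 30.0
time: 47.32
tcp_pos: [507.6, -420.0, 115.4]
eef_rot: [[-0.066, 0.998, 0.004], [0.998, 0.066, -0.004], [-0.004, 0.004, -1.0]]
contact_force: [-2.2, 4.2, 23.9]
finger_gap: 0.244
grip_force: 30.0
```

```bash
python3 -m pendant '[[0,0,0.06,0,0,0,-1],[0,0,-0.1,0,0,0,0.25],[0,0,0,0,0,0,0.25],[0,0,0,0,0,0,0.25],[0,0,0.6,0,0,0,0.25],[0,0,0.6,0,0,0,0.25],[0,0,0.24,0,0,0,0.25],[0,0,0,0,0,0,-1],[0,0,0,0,0,0,-1],[0,0,0,0,0,0,-1],[0,0,0,0,0,0,-1]]'; python3 -m pendant '[[0,0,-0.4,0,0,0,-1],[0,0,-0.95,0,0,0,-1],[0,0,-0.95,0,0,0,-1],[0,0,-0.95,0,0,0,-1],[0,0,-0.95,0,0,0,-1],[0,0,-0.95,0,0,0,-1],[0,0,-0.95,0,0,0,-1],[0,0,0,0,0,0,-1]]'; python3 -c "
from h import *
plan(sh(34,-60,230),sh(34,-60,180))"
```

```text
time: 48.7
tcp_pos: [506.5, -419.3, 77.3]
eef_rot: [[-0.066, 0.998, 0.001], [0.998, 0.066, -0.001], [-0.001, 0.0, -1.0]]
contact_force: [0.0, 0.8, 1.4]
finger_gap: 0.351
grip_force: 30.0
time: 49.7
tcp_pos: [506.8, -419.5, 231.5]
eef_rot: [[-0.066, 0.998, 0.003], [0.998, 0.066, -0.003], [-0.003, 0.002, -1.0]]
contact_force: [-0.1, -0.5, -1.4]
finger_gap: 0.356
grip_force: 30.0
t 49.7 at [ 506.76 -419.52  231.5 ] yaw 93.76870890225914 gap 33.8444654441816 F [-0.06 -0.48 -1.41]
to [606.87  82.   230.  ] units [19.75  5.31  0.02] rows 21 each [0.94 0.25 0.  ]
to [606.87  82.   180.  ] units [ 0.01 -0.    2.  ] rows 3 each [ 0.   -0.    0.67]
```

```bash
python3 -m pendant '[[0.94,0.25,0,0,0,0,-1],[0.94,0.25,0,0,0,0,-1],[0.94,0.25,0,0,0,0,-1],[0.94,0.25,0,0,0,0,-1],[0.94,0.25,0,0,0,0,-1],[0.94,0.25,0,0,0,0,-1],[0.94,0.25,0,0,0,0,-1],[0.94,0.25,0,0,0,0,-1],[0.94,0.25,0,0,0,0,-1],[0.94,0.25,0,0,0,0,-1],[0.94,0.25,0,0,0,0,-1],[0.94,0.25,0,0,0,0,-1]]' >/dev/null; python3 -m pendant '[[0.94,0.25,0,0,0,0,-1],[0.94,0.25,0,0,0,0,-1],[0.94,0.25,0,0,0,0,-1],[0.94,0.25,0,0,0,0,-1],[0.94,0.25,0,0,0,0,-1],[0.94,0.25,0,0,0,0,-1],[0.94,0.25,0,0,0,0,-1],[0.94,0.25,0,0,0,0,-1],[0.94,0.25,0,0,0,0,-1],[0,0,0,0,0,0,-1],[0,0,0,0,0,0,-1],[0,0,0,0,0,0,-1]]'; python3 -c "
from h import *
plan(sh(34,-60,180))
orange('top3')"
```

```text
time: 52.7
tcp_pos: [604.8, 81.4, 229.4]
eef_rot: [[-0.065, 0.998, -0.0], [0.998, 0.065, -0.0], [-0.0, -0.0, -1.0]]
contact_force: [0.2, -0.0, -2.5]
finger_gap: 0.353
grip_force: 30.0
t 52.7 at [604.79  81.35 229.41] yaw 93.72856259196301 gap 33.52415412240882 F [ 0.16 -0.04 -2.53]
to [606.87  82.   180.  ] units [0.02 0.08 1.98] rows 3 each [0.01 0.03 0.66]
top3 [((np.float64(197.3), np.float64(203.4)), 122, (np.int32(190), np.int32(191), np.int32(12), np.int32(22))), ((np.float64(21.7), np.float64(355.7)), 102, (np.int32(14), np.int32(350), np.int32(18), np.int32(13)))]
```

```bash
python3 -c "
from h import *
orange('w9','wrist')
for y in(15,90): print(w2pix('w9',sh(34,y,100)),w2pix('w9',sh(34,y,205)),w2pix('w9',sh(34,y,233)))"
python3 -m pendant '[[0.02,0.08,0,0,0,0,-1],[0,0,0,0,0,0,-1]]'
```

```text
w9 [((np.float64(245.2), np.float64(45.9)), 93, (np.int32(238), np.int32(28), np.int32(19), np.int32(37))), ((np.float64(244.6), np.float64(124.6)), 75, (np.int32(241), np.int32(108), np.int32(9), np.int32(31)))]
(np.float64(277.1702758637713), np.float64(122.80790969205808)) (np.float64(278.5655827312726), np.float64(127.76852841475434)) (np.float64(279.2301339018458), np.float64(130.13121701528758))
(np.float64(277.57491812812776), np.float64(31.57353999634077)) (np.float64(279.398511599232), np.float64(-17.78599514001482)) (np.float64(280.32684072735924), np.float64(-42.90710678670416))
time: 53.05
tcp_pos: [607.1, 82.3, 229.4]
eef_rot: [[-0.065, 0.998, 0.0], [0.998, 0.065, -0.0], [-0.0, 0.0, -1.0]]
contact_force: [0.1, 0.1, -1.1]
finger_gap: 0.354
grip_force: 30.0
```

Neighbours are in place (row 124, predicted 123). I lower the third flask.

```bash
python3 -m pendant '[[0,0,0.6,0,0,0,-1],[0,0,0.6,0,0,0,-1],[0,0,0.6,0,0,0,-1],[0,0,0.16,0,0,0,-1],[0,0,0.06,0,0,0,-1],[0,0,0.06,0,0,0,-1],[0,0,0,0,0,0,-1]]';python3 -m pendant '[[0,0,0.05,0,0,0,-1],[0,0,0,0,0,0,-1]]'
```

```text
time: 53.92
tcp_pos: [607.0, 82.5, 177.6]
eef_rot: [[-0.066, 0.998, 0.001], [0.998, 0.066, -0.0], [-0.0, 0.001, -1.0]]
contact_force: [-0.7, -0.5, -1.0]
finger_gap: 0.354
grip_force: 30.0
time: 54.18
tcp_pos: [607.1, 82.6, 177.3]
eef_rot: [[-0.066, 0.998, 0.001], [0.998, 0.066, -0.0], [-0.0, 0.001, -1.0]]
contact_force: [-2.4, 0.9, 6.4]
finger_gap: 0.35
grip_force: 30.0
```

```bash
python3 -m pendant '[[0,0,0,0,0,0,0.1],[0,0,0,0,0,0,0.1],[0,0,0,0,0,0,0.1],[0,0,-0.6,0,0,0,0.1],[0,0,-0.95,0,0,0,0.1],[0,0,-0.95,0,0,0,0.1],[0,0,-0.5,0,0,0,-0.2]]'; python3 -c "
from h import *
plan(sh(-85,-149,250),sh(-85,-149,138))"
```

```text
time: 55.05
tcp_pos: [607.2, 82.5, 253.2]
eef_rot: [[-0.066, 0.998, 0.002], [0.998, 0.066, -0.0], [-0.0, 0.002, -1.0]]
contact_force: [-1.0, -0.2, 0.1]
finger_gap: 0.497
grip_force: 0.0
t 55.0 at [607.23  82.54 253.16] yaw 93.7647126963542 gap 47.19370762325847 F [-1.03 -0.23  0.07]
to [493.81 -14.44 250.  ] units [-3.57 -4.78  0.12] rows 5 each [-0.71 -0.96  0.02]
to [493.81 -14.44 138.  ] units [ 0.   -0.01  4.48] rows 5 each [ 0.  -0.   0.9]
```

```bash
python3 -m pendant '[[-0.71,-0.95,0,0,0,0,-0.2],[-0.71,-0.95,0,0,0,0,-0.2],[-0.71,-0.95,0,0,0,0,-0.2],[-0.71,-0.95,0,0,0,0,-0.2],[-0.71,-0.95,0,0,0,0,-0.2],[0,0,0,0,0,0,-0.2],[0,0,0,0,0,0,-0.2]]'; python3 -c "
from h import *
shot('scene','s10',crop=(215,110,415,270),s=3.9)
shot('wrist','w10',s=1.2)
plan(sh(-85,-149,250),sh(-85,-149,138))"
```

```text
time: 55.92
tcp_pos: [494.7, -13.7, 251.4]
eef_rot: [[-0.065, 0.998, 0.001], [0.998, 0.065, -0.0], [-0.0, 0.001, -1.0]]
contact_force: [0.1, 0.2, -0.5]
finger_gap: 0.399
grip_force: 0.0
t 56.0 at [494.77 -13.43 251.09] yaw 93.7960627735604 gap 37.94960943372455 F [-0.3   0.2   0.15]
to [493.81 -14.44 250.  ] units [-0.04 -0.04  0.04] rows 1 each [-0.04 -0.04  0.04]
to [493.81 -14.44 138.  ] units [ 0.   -0.    4.48] rows 5 each [ 0.  -0.   0.9]
```

View pics/s10.png

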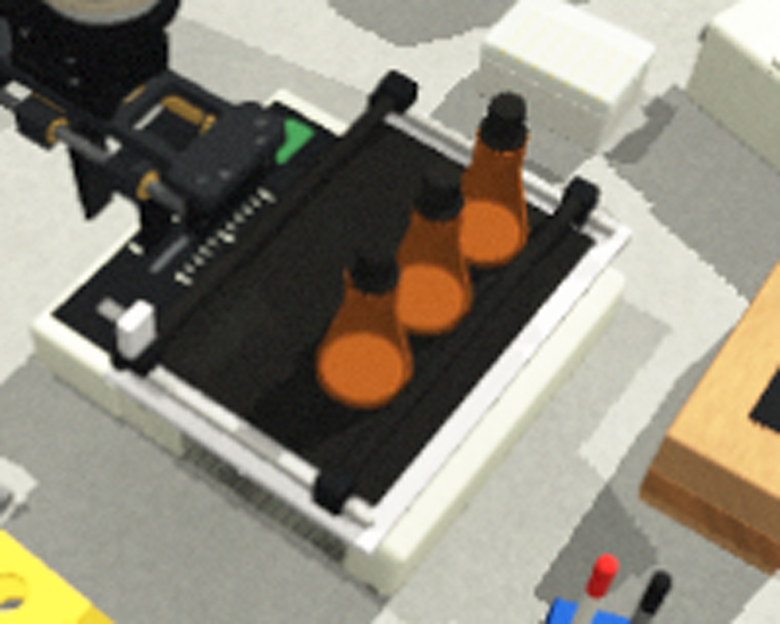

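View pics/w10.png

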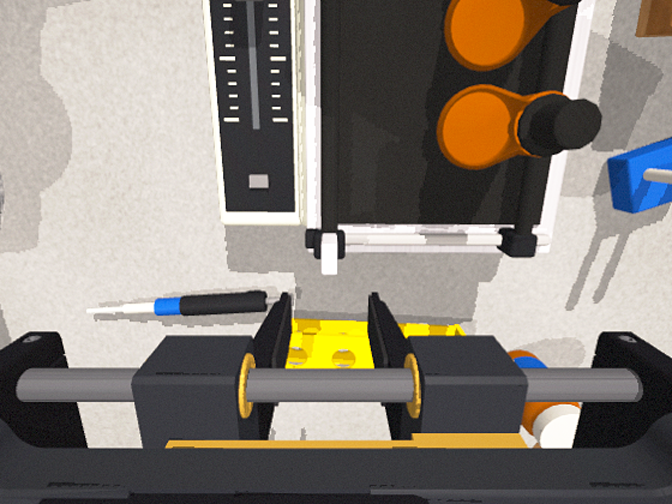

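s10 and w10 show three stoppered flasks standing in a row, and the bar right back with its grip at (328,250) in w10. I grip it.

```bash
python3 -m pendant '[[-0.04,-0.04,0.9,0,0,0,-0.2],[0,0,0.9,0,0,0,-0.2],[0,0,0.9,0,0,0,-0.2],[0,0,0.9,0,0,0,-0.2],[0,0,0.92,0,0,0,-0.2],[0,0,0,0,0,0,-0.2],[0,0,0,0,0,0,-1],[0,0,0,0,0,0,-1],[0,0,0,0,0,0,-1],[0,0,0,0,0,0,-1]]' && python3 -m pendant '[[0,0.4,0,0,0,0,-1],[0,0.4,0,0,0,0,-1],[0,0.4,0,0,0,0,-1],[0,0.4,0,0,0,0,-1],[0,0.4,0,0,0,0,-1],[0,0.4,0,0,0,0,-1],[0,0.3,0,0,0,0,-1],[0,0.2,0,0,0,0,-1],[0,0.1,0,0,0,0,-1],[0,0.1,0,0,0,0,-1],[0,0,0,0,0,0,-1]]';python3 -c "
from h import *
d=bot.read_state()['tcp_pos']-O;print(d@XS,d@YS)"
```

```text
time: 57.28
tcp_pos: [494.6, -14.9, 138.8]
eef_rot: [[-0.065, 0.998, 0.003], [0.998, 0.065, -0.0], [-0.0, 0.003, -1.0]]
contact_force: [5.9, 2.0, -1.9]
finger_gap: 0.126
grip_force: 30.0
time: 58.65
tcp_pos: [571.4, -10.1, 138.7]
eef_rot: [[-0.065, 0.998, 0.001], [0.998, 0.065, -0.001], [-0.001, 0.001, -1.0]]
contact_force: [-0.8, -1.6, 5.1]
finger_gap: 0.123
grip_force: 30.0
-7.294682664113989 -149.65224097116334
```

```bash
for i in 1; do python3 -m pendant '[[0,0.15,0,0,0,0,-1],[0,0.1,0,0,0,0,-1],[0,0,0,0,0,0,-1]]'|sed -n '2p;4,7p'; python3 -m pendant '[[0,0.08,0,0,0,0,-1],[0,0,0,0,0,0,-1]]'|sed -n '2p;4,7p'; python3 -m pendant '[[0,0.06,0,0,0,0,-1],[0,0,0,0,0,0,-1]]'|sed -n '2p;4,7p'; done
```

```text
tcp_pos: [577.3, -9.8, 138.7]
contact_force: [-2.5, -3.0, 6.1]
finger_gap: 0.126
grip_force: 30.0
tcp_pos: [579.0, -9.6, 138.7]
contact_force: [-3.9, -3.0, 7.2]
finger_gap: 0.13
grip_force: 30.0
tcp_pos: [580.4, -9.5, 138.7]
contact_force: [-4.9, -2.7, 7.5]
finger_gap: 0.122
grip_force: 30.0
```

```bash
for i in 1; do python3 -m pendant '[[0,0.06,0,0,0,0,-1],[0,0,0,0,0,0,-1]]'|sed -n '2p;4,4p'; python3 -m pendant '[[0,0.06,0,0,0,0,-1],[0,0,0,0,0,0,-1]]'|sed -n '2p;4p'; python3 -m pendant '[[0,0.06,0,0,0,0,-1],[0,0,0,0,0,0,-1]]'|sed -n '2p;4p'; done
```

```text
tcp_pos: [581.7, -9.5, 138.7]
contact_force: [-6.2, -2.3, 7.8]
tcp_pos: [582.5, -9.4, 138.7]
contact_force: [-10.9, -3.9, 10.2]
tcp_pos: [582.6, -9.4, 138.6]
contact_force: [-16.6, -5.3, 13.5]
```

```bash
python3 -m pendant '[[0,0,0,0,0,0,-0.2],[0,0,0,0,0,0,-0.2],[0,0,-0.8,0,0,0,-0.2],[0,0,-0.9,0,0,0,-0.2],[0,0,-0.9,0,0,0,-0.2],[0,0,-0.9,0,0,0,-0.2],[0,0,0,0,0,0,-0.2]]'; python3 -c "
from h import *
plan(sh(-30,-149,225),sh(-150,50.5,225),sh(-150,50.5,68.5))"
```

```text
time: 61.15
tcp_pos: [585.7, -8.8, 226.8]
eef_rot: [[-0.066, 0.998, 0.003], [0.998, 0.066, -0.0], [-0.001, 0.003, -1.0]]
contact_force: [0.4, 0.0, -0.1]
finger_gap: 0.4
grip_force: 0.0
t 61.1 at [585.71  -8.81 226.78] yaw 93.7770191405122 gap 37.980283044134545 F [ 0.43  0.04 -0.13]
to [548.7  -10.91 225.  ] units [ 0.01 -1.48  0.07] rows 2 each [ 0.01 -0.74  0.03]
to [416.18 180.49 225.  ] units [ 7.99 -4.79 -0.02] rows 9 each [ 0.89 -0.53 -0.  ]
to [416.18 180.49  68.5 ] units [ 0.   -0.02  6.26] rows 7 each [ 0.   -0.    0.89]
```

```bash
python3 -m pendant '[[0,-0.74,0,0,0,0,-0.2],[0,-0.74,0,0,0,0,-0.2],[0.89,-0.53,0,0,0,0,-0.2],[0.89,-0.53,0,0,0,0,-0.2],[0.89,-0.53,0,0,0,0,-0.2],[0.89,-0.53,0,0,0,0,-0.2],[0.89,-0.53,0,0,0,0,-0.2],[0.89,-0.53,0,0,0,0,-0.2],[0.89,-0.53,0,0,0,0,-0.2],[0.89,-0.53,0,0,0,0,-0.2],[0.89,-0.53,0,0,0,0,-0.2],[0,0,0,0,0,0,-0.2]]'; python3 -c "
from h import *
shot('scene','s11',crop=(215,110,415,270),s=3.9)
plan(sh(-150,50.5,225),sh(-150,50.5,68.5))"
```

```text
time: 62.65
tcp_pos: [414.7, 182.2, 225.2]
eef_rot: [[-0.068, 0.998, -0.0], [0.998, 0.068, -0.0], [-0.0, -0.0, -1.0]]
contact_force: [0.1, -0.1, -0.2]
finger_gap: 0.396
grip_force: 0.0
t 62.7 at [415.31 181.53 225.29] yaw 93.88819459162052 gap 37.86656789953196 F [-0.07 -0.61  0.78]
to [416.18 180.49 225.  ] units [-0.04  0.03  0.01] rows 1 each [-0.04  0.03  0.01]
to [416.18 180.49  68.5 ] units [0.   0.   6.26] rows 7 each [0.   0.   0.89]
```

View pics/s11.png

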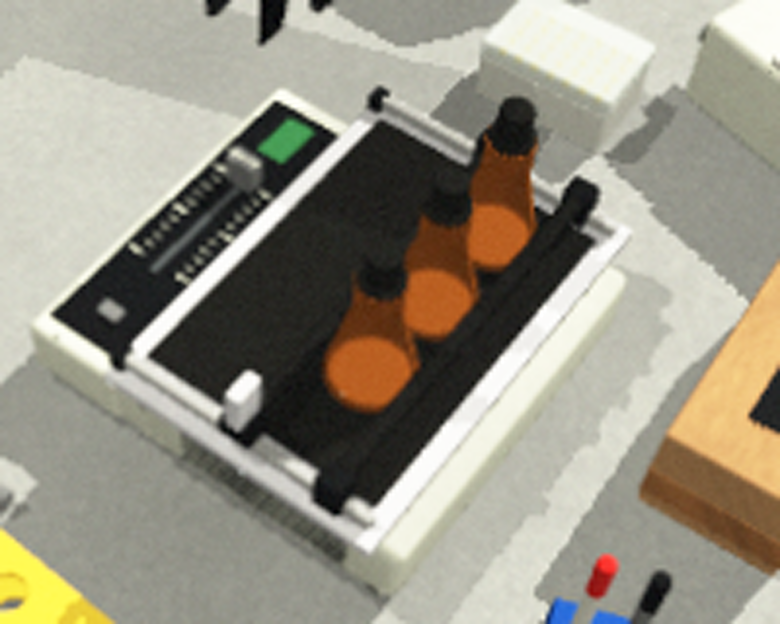

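s11 shows the flasks stoppered and held between the bars, and the slide at mark 0 (its left end). I set the speed.

```bash
python3 -m pendant '[[-0.04,0.03,0.9,0,0,0,-0.2],[0,0,0.9,0,0,0,-0.2],[0,0,0.9,0,0,0,-0.2],[0,0,0.9,0,0,0,-0.2],[0,0,0.9,0,0,0,-0.2],[0,0,0.9,0,0,0,-0.2],[0,0,0.86,0,0,0,-0.2],[0,0,0,0,0,0,-1],[0,0,0,0,0,0,-1],[0,0,0,0,0,0,-1],[0,0,0,0,0,0,-1],[0,0,0,0,0,0,-1]]' && python3 -c "
from h import *
d=bot.read_state()['tcp_pos']-O;print(d@XS,d@YS)"; python3 -m pendant '[[-0.4,0,0,0,0,0,-1],[-0.4,0,0,0,0,0,-1],[-0.4,0,0,0,0,0,-1],[-0.4,0,0,0,0,0,-1],[-0.4,0,0,0,0,0,-1],[-0.4,0,0,0,0,0,-1],[-0.3,0,0,0,0,0,-1],[-0.1,0,0,0,0,0,-1],[0,0,0,0,0,0,-1],[0,0,0,0,0,0,-1]]'; python3 -c "
from h import *
d=bot.read_state()['tcp_pos']-O;print(d@XS,d@YS)"
```

```text
time: 64.2
tcp_pos: [415.6, 179.3, 69.0]
eef_rot: [[-0.066, 0.998, -0.002], [0.998, 0.066, -0.001], [-0.001, -0.002, -1.0]]
contact_force: [-4.3, -2.9, -12.2]
finger_gap: 0.27
grip_force: 30.0
-150.60324514243214 49.38607426993942
time: 65.45
tcp_pos: [420.0, 109.6, 69.0]
eef_rot: [[-0.066, 0.998, -0.003], [0.998, 0.066, -0.0], [-0.0, -0.003, -1.0]]
contact_force: [-6.1, -1.7, -12.0]
finger_gap: 0.274
grip_force: 30.0
-150.75708793825487 -20.46475032127451
```

```bash
python3 -m pendant '[[0,0,0,0,0,0,-0.2],[0,0,0,0,0,0,-0.2],[0,0,-0.8,0,0,0,-0.2],[0,0,-0.9,0,0,0,-0.2],[0,0,-0.9,0,0,0,-0.2],[0,0,-0.9,0,0,0,-0.2],[0,0,-0.9,0,0,0,-0.2],[-0.9,0,-0.5,0,0,0,-0.2],[-0.9,0,-0.5,0,0,0,-0.2],[-0.9,0,0,0,0,0,-0.2],[-0.9,0,0,0,0,0,-0.2],[-0.9,0,0,0,0,0,-0.2]]'; python3 -m pendant '[[0,0,0,0,0,0,-0.2],[0,0,0,0,0,0,-0.2]]' >/dev/null; python3 -c "
from h import *
shot('wrist','w12',crop=(160,0,560,300),s=2)
shot('top','top4')
P=lambda X:print(X,(np.array(w2pix('w12',X))-[160,0])*2)
P(sh(-150,-20,89));P(sh(-150,0,60));P(sh(-150,-50,60))"
```

```text
time: 66.95
tcp_pos: [429.2, -3.2, 204.9]
eef_rot: [[-0.066, 0.998, 0.003], [0.998, 0.066, -0.0], [-0.001, 0.002, -1.0]]
contact_force: [0.1, 0.4, -0.0]
finger_gap: 0.402
grip_force: 0.0
[420.69 110.14  89.  ] [227.83 155.89]
[419.41 130.1   60.  ] [227.98 115.61]
[422.61  80.2   60.  ] [227.76 229.73]
```

View pics/w12.png

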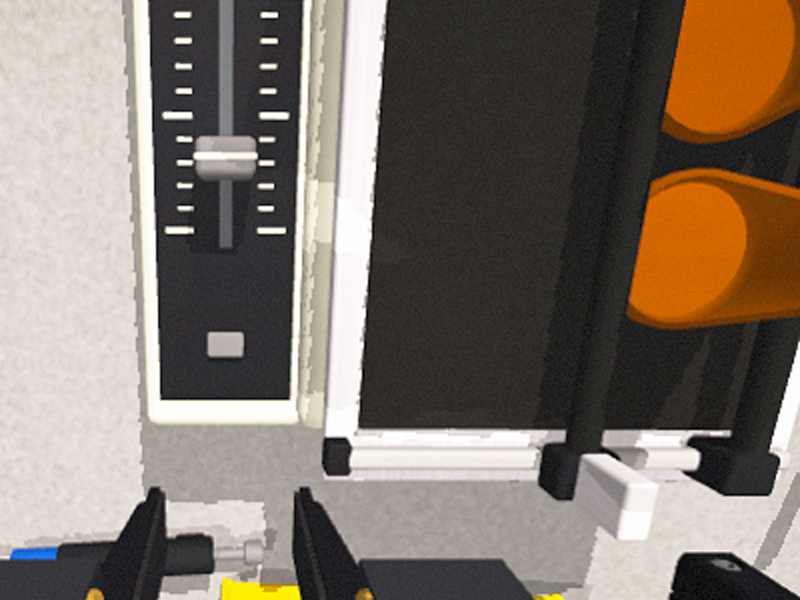

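w12 shows the cap's white line at row 156 against 155.9 predicted for mark 7. The 5 and 10 marks also fall as predicted (116 and 230), and the flasks are held by the bar.

```bash
python3 -c "
from cell import bot
print(bot.finish_job())"
```

```text
the job is handed in; nothing more can be done
None
```

I handed the job in at about 67 s of the 210 s allowed: all three flasks are stoppered and clamped snug on the platform, and the speed slide was then set to 7. No verdict came back.

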